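Make up the spice basket for the braising pot

TASK

Make up the spice basket for the braising pot: first put every carrot end from the chopping board into the black scraps bin, then lift the wire basket off its hook and stand it on the cleared board. Tip the caddy over the basket just far enough that its flap swings open and all the dried ginger slides in (never turn the caddy right over on its nose), then stand it upright, flap shut, back on its rubber mat. Leave the bottle and the bowl where they are.

Things in the scene. Friction and masses are not known exactly. Their poses are not given: they have to be found in the camera images.
- board: Wooden chopping board, 220 (x) x 360 (y) x 20 mm high, lying on the steel worktop, fixed. Origin at the centre of its underside, so its top is 20 mm above the origin; x is its short side, y its long side, z up.
- bin: Open black plastic scraps bin, 170 (x) x 180 (y) x 100 mm high, walls 4 mm, fixed to the worktop, on the left or on the right of the board. Origin at the centre of its underside.
- stand: Steel hook stand, fixed, on the other side of the board than the bin. Base plate 220 x 140 x 10 mm; post 18 mm thick, 243 mm high, at x = +130 mm; from it a level round arm 10 mm thick, axis 205 mm above the worktop, runs along -x over the origin to an upturned hook. Origin on the worktop straight below the place where the bail hangs.
- hook_tip (a point): The top of the hook's upturned end: 26 mm in front (-x of the stand) of the place where the bail hangs and 24 mm above the top of the arm; the bail must rise by more than this to come off, then leave along -x of the stand, until the basket's back wall too is clear of the arm.
- basket: Steel wire basket, open on top, 170 (x) x 110 (y) x 75 mm high, walls 3 mm, about 0.3 kg, flat bottom. A stiff (not folding) bail stands over its middle: legs at y = -53 and +53 mm, a level bar along y from 160 to 168 mm above the origin. Origin at the centre of the underside, z up. Starts hanging upright from the middle of the bail on the hook, underside 50 mm above the worktop.
- basket_bail (a point): Centre of the level bar of the basket's bail (bar 110 mm long along the basket's y, 10 mm wide in x, 8 mm high). At the start the hook's arm passes under this very point along the stand's x, so take the bar some 30 mm to one side.
- caddy: Caddy of clear plastic with white floor and edges, 116 (x) x 72 (y) x 60 mm high, about 0.28 kg empty, walls and floor 3 mm, roofed; its front end, facing the caddy's -x, is a white flap hinged at the top edge. Holds the dried ginger. Origin at the centre of the underside, z up. Starts upright on the rubber mat, front roughly towards the robot.
- caddy_handle (a point): Centre of the bar of the caddy's handle on the roof: the bar is 62 mm long along the caddy's y, 14 mm wide in x and 12 mm high, its centre 100 mm above the caddy's underside, with 34 mm free between roof and bar.
- caddy_lip (a point): Middle of the front lower edge of the caddy's floor, over which the ginger slides out: 58 mm in front of (-x) and 97 mm below the handle point.
- flap (a joint): Angle of the caddy's flap (rad): 0 shut, positive when its lower edge is swung outwards, at most 1.4. A freely hanging plate 58 mm high: it stays shut while the caddy is tipped forward less than about 5 degrees, and hangs nearly plumb beyond that. The ginger begins to slide out at 20 to 30 degrees of tip and is normally all out at 45 to 55 degrees.
- mat: Black rubber mat, the caddy's place behind the board, 140 (x) x 160 (y) x 4 mm, fixed. Origin at the centre of its underside.
- bottle: Bystander: a round sauce bottle, 64 mm across, 170 mm high. Origin at the centre of the underside.
- bowl: Bystander: a small white bowl, 104 mm across, 45 mm high. Origin at the centre of the underside.
- carrot0: A carrot end, a blunt cone 30 mm high, 32 mm across at its wide cut face and 20 mm at the top, about 22 g; three to five of them stand on the chopping board on their wide face. Origin at the centre of the wide face, z along the cone's axis towards the narrow end. None when absent.
- carrot1: A carrot end, a blunt cone 30 mm high, 32 mm across at its wide cut face and 20 mm at the top, about 22 g; three to five of them stand on the chopping board on their wide face. Origin at the centre of the wide face, z along the cone's axis towards the narrow end. None when absent.
- carrot2: A carrot end, a blunt cone 30 mm high, 32 mm across at its wide cut face and 20 mm at the top, about 22 g; three to five of them stand on the chopping board on their wide face. Origin at the centre of the wide face, z along the cone's axis towards the narrow end. None when absent.
- carrot3: A carrot end, a blunt cone 30 mm high, 32 mm across at its wide cut face and 20 mm at the top, about 22 g; three to five of them stand on the chopping board on their wide face. Origin at the centre of the wide face, z along the cone's axis towards the narrow end. None when absent.
- carrot4: A carrot end, a blunt cone 30 mm high, 32 mm across at its wide cut face and 20 mm at the top, about 22 g; three to five of them stand on the chopping board on their wide face. Origin at the centre of the wide face, z along the cone's axis towards the narrow end. None when absent.
- ginger0: A chunky knob of dried ginger, brown, 20 (x) x 18 (y) x 16 mm (z), 10 g; three to six of them lie in the caddy. Origin at the centre of its 20 x 18 mm underside. None when absent.
- ginger1: A chunky knob of dried ginger, brown, 20 (x) x 18 (y) x 16 mm (z), 10 g; three to six of them lie in the caddy. Origin at the centre of its 20 x 18 mm underside. None when absent.
- ginger2: A chunky knob of dried ginger, brown, 20 (x) x 18 (y) x 16 mm (z), 10 g; three to six of them lie in the caddy. Origin at the centre of its 20 x 18 mm underside. None when absent.
- ginger3: A chunky knob of dried ginger, brown, 20 (x) x 18 (y) x 16 mm (z), 10 g; three to six of them lie in the caddy. Origin at the centre of its 20 x 18 mm underside. None when absent.
- ginger4: A chunky knob of dried ginger, brown, 20 (x) x 18 (y) x 16 mm (z), 10 g; three to six of them lie in the caddy. Origin at the centre of its 20 x 18 mm underside. None when absent.
- ginger5: A chunky knob of dried ginger, brown, 20 (x) x 18 (y) x 16 mm (z), 10 g; three to six of them lie in the caddy. Origin at the centre of its 20 x 18 mm underside. None when absent.
There are look-alikes about, which are no part of the job. What is shaped like the carrot2 but yellow is not meant.

How it is judged:
By the outcome, as a careful person would: the job done as asked, in the order asked, and still so for the second after the job is handed in, with the robot touching nothing.
Of carrot0, carrot1, carrot2, carrot3, carrot4 only 3 to 5 are there at a start; the rules pass over those that are not, and their reading is None.
Of ginger0, ginger1, ginger2, ginger3, ginger4, ginger5 only 3 to 6 are there at a start; the rules pass over those that are not, and their reading is None.
At some moment in a run one of carrot0, carrot1, carrot2, carrot3, carrot4, caddy may be knocked a few centimetres aside while the robot is not near it.
It also fails if it takes over 200 s, if anything falls off the work surface, if the arm or the gripper's body presses on something with over 40 N, if the wrist force passes 120 N, or if a joint passes its speed limit or range.

ROBOT

A 6-joint arm with a two-finger parallel gripper is mounted at the origin on the work surface. World frame = base frame: x ahead of the robot, y to its left, z up, the work surface at z = 0. Lengths are in m, angles in rad, forces in N, time in s.
With the tool pointing down it reaches from about 0.25 to 0.8 m from the base axis. Payload 3.9 kg.
Tool frame: the origin (TCP) lies on the centre line of the jaws, within the pads' length; the fingertips stand 11 mm ahead of it and the grasp point (between the pads) lies 8 mm behind it; z points along the fingers, y is the line along which they close (so a half turn about z gives the same grasp; the last joint's range is limited). The gripper opens to 85 mm and grips with 20 to 120 N. Pads are 22 mm wide; open, the fingers measure 114 mm over their backs; the gripper's body (76 mm by 85 mm) begins 54 mm behind the grasp point. The pads swing forward as they close: fully open they stand 13 mm farther back than shut.
Start: joints at [1.243, 0.26, -0.138, 1.173, 0, 1.571], TCP at [0.169, 0.497, 0.242] pointing down, gripper open.
Joint ranges: [-2.78, 2.78], [-0.83, 1.72], [-1.28, 1.37], [-1.9, 2.12], [-1.57, 1.48], [-3.14, 3.14]. Speed limits (rad/s): [2.57, 2.57, 3.14, 3.14, 3.14, 3.14].

INTERFACE

Orientations are given as a rotation vector (axis times angle).
In Python, from workcell import manip gives the robot as it stands. The module is installed in compiled form; this text tells all that it offers.
- The arm moves only by the tool step_arm, never from a script. Its argument "motion" is a list of rows, each an object of numbers: "jaw": the finger opening in mm, from 0 to 85.4; "x", "y", "z": the shift along the tool's x, y, z in mm; "yaw": the turn about the tool's z in rad. A call has 1 to 20 rows; each row is the pose to reach, as a shift and turn from the pose commanded when the call began, along the tool's axes at that moment; what a row does not reach only later rows make up. A row lasts 1/12 s, in which the tool goes at most 41.7 mm and 7.16 degrees, less where a joint would pass 70% of its speed; a pose out of reach is approached as far as the arm can. A call with a gripper value outside its range is refused whole. The fingers move at their own pace and stop on an object; "force" is the grip in N (left out, the last holds). Time passes only in rows, so rows that repeat a pose let the fingers close. It gives the time, the measured TCP pose, the force, the opening and the grip force at its end, in the units of the state.
- manip.sense(): the state, without advancing time (a new reading comes with each control period).
- manip.grab_frame(name): name is "scene" or "top" or "wrist"; returns the picture (400x640x3 uint8, blue, green, red); there is no depth.
- manip.camera_model(name): a dict with "intrinsics" (3x3 intrinsics, pixels), "position" and "orientation" of the camera in the world; the wrist camera has in their place "T_tool_cam" (4x4, takes a point from camera to tool coordinates, whose origin is the TCP and whose axes are the flange's). Camera axes: x right, y down, z forward; pixel columns grow to the right and rows downward; lengths in m; the calibration is good to about 2 mm. A picture is of the moment at which its call begins: read the wrist's pose just before it. camera_model takes no time and is no camera call.
- manip.job_done(): hands the job in; it is judged then, once.
The state is a dict: "clock": time; "joints": joint angles; "dq": joint speeds; "joint_torque": joint torques, N m; "ee_pos": TCP position; "tcp_rot": TCP orientation; "ft_force": force on the tool from outside, world axes, zero at the start; "ft_torque": the same for the moment, N m; "width": finger opening in m; "grip_force": force on a finger pad.
Only numpy, scipy, OpenCV 4.12 (cv2) and the standard library are available. Lean on these libraries where they do the work, as an engineer would, in place of code of your own. Each camera call takes 0.05 s, during which the arm holds its last target. There are 200 camera calls.

## Working session

There is one attempt and no reset: what is moved stays moved. The work goes in short steps, Python scripts to look and compute and a tool call to move; the robot and the scene stay as the last step left them, time stands still between calls to the robot, and variables do not carry over. Pictures are saved under pics/ and viewed, at most 14 in all, crops included, and the job is handed in when it is done.

Besides the shell and the picture viewer there is one more tool, called after ">>>" in YAML: its name, and indented under it one key for each argument. step_arm: Moves the arm, as the interface text tells. Its arguments: {"type":"object","properties":{"motion":{"type":"array","items":{"type":"object","properties":{"jaw":{"type":"number"},"x":{"type":"number"},"y":{"type":"number"},"z":{"type":"number"},"yaw":{"type":"number"}}}},"force":{"type":"number"}},"required":["motion"]}

```bash
mkdir -p pics; cat > h.py <<'E'
import numpy as np, cv2
from scipy.spatial.transform import Rotation as R
from workcell import manip
def cam(n):
    m=manip.camera_model(n); K=np.array(m["intrinsics"])
    if "T_tool_cam" in m:
        s=manip.sense(); T=np.eye(4); T[:3,:3]=R.from_rotvec(s["tcp_rot"]).as_matrix(); T[:3,3]=s["ee_pos"]
        T=T@np.array(m["T_tool_cam"]); return K,T[:3,3],T[:3,:3]
    o=np.array(m["orientation"]); 
    Rm=o if o.shape==(3,3) else R.from_rotvec(o).as_matrix()
    return K,np.array(m["position"]),Rm
def ray(c,uv,z):
    K,p,Rm=c; d=Rm@np.linalg.solve(K,[uv[0],uv[1],1.]); return p+d*(z-p[2])/d[2]
def proj(c,P):
    K,p,Rm=c; q=K@(Rm.T@(np.array(P)-p)); return q[:2]/q[2]
def shot(n,f):
    c=cam(n); im=manip.grab_frame(n); cv2.imwrite(f"pics/{f}.png",im); return c,im
def blobs(mask,amin=40):
    n,l,s,c=cv2.connectedComponentsWithStats(mask.astype(np.uint8)); return [(c[i].round(1),s[i]) for i in range(1,n) if s[i,4]>=amin]
def st():
    s=manip.sense(); print({k:np.round(s[k],4).tolist() for k in ("clock","joints","ee_pos","tcp_rot","ft_force","width","grip_force")})
    print(R.from_rotvec(s["tcp_rot"]).as_matrix().round(3).tolist())
E
python3 - <<'E'
from h import *
st()
for n in("scene","top"):
    print(manip.camera_model(n)); shot(n,n+"0")
print(manip.camera_model("wrist"))
E
```

```text
{'clock': 0.0, 'joints': [1.243, 0.2606, -0.1394, 1.1727, -0.0, 1.5708], 'ee_pos': [0.1688, 0.4964, 0.2415], 'tcp_rot': [-0.5126, -3.0992, 0.003], 'ft_force': [0.2645, 0.2729, 0.401], 'width': 0.0856, 'grip_force': 0.0}
[[-0.947, 0.322, -0.001], [0.322, 0.947, -0.002], [-0.0, -0.002, -1.0]]
{'intrinsics': array([[426.30429518,   0.        , 318.64592629],
       [  0.        , 426.30429518, 198.75520704],
       [  0.        ,   0.        ,   1.        ]]), 'position': array([ 1.12096458, -0.56681058,  0.70621344]), 'orientation': array([-2.03264675, -0.87893402,  0.45604748])}
{'intrinsics': array([[414.9398138 ,   0.        , 318.97739091],
       [  0.        , 414.9398138 , 197.89295612],
       [  0.        ,   0.        ,   1.        ]]), 'position': array([ 0.40762918, -0.00479067,  1.11258925]), 'orientation': array([-2.1534219 ,  2.14740203, -0.16319802])}
{'intrinsics': array([[330.93070609,   0.        , 317.44904557],
       [  0.        , 330.93070609, 200.46096147],
       [  0.        ,   0.        ,   1.        ]]), 'T_tool_cam': array([[ 7.27814739e-05, -9.55248897e-01, -2.95803211e-01,
         7.60386270e-02],
       [ 9.99999993e-01,  9.61988035e-05, -6.46116293e-05,
         1.18706865e-03],
       [ 9.01761026e-05, -2.95803205e-01,  9.55248897e-01,
        -1.31151314e-01],
       [ 0.00000000e+00,  0.00000000e+00,  0.00000000e+00,
         1.00000000e+00]])}
```

View pics/top0.png

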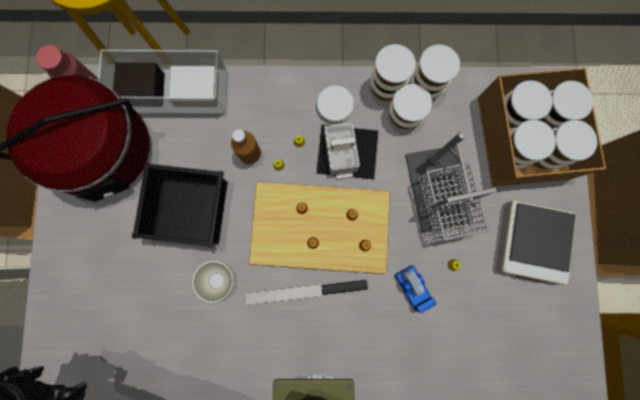

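View pics/scene0.png

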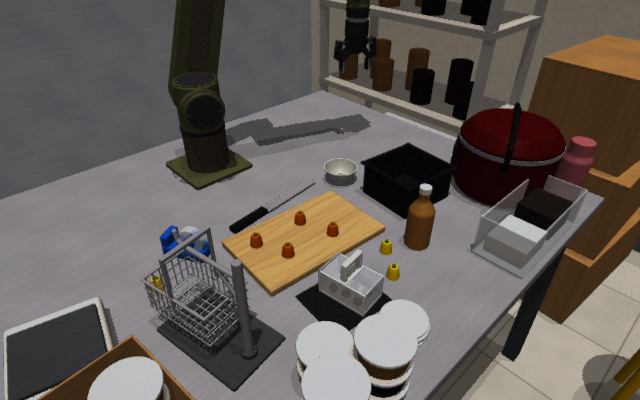

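```bash
cat > m.py <<'E'
from h import *
def masks(im):
    hsv=cv2.cvtColor(im,cv2.COLOR_BGR2HSV); H,S,V=cv2.split(hsv)
    return dict(orange=(H<=12)&(S>170)&(V>70)&(V<235), wood=(H>10)&(H<22)&(S>90)&(V>130), dark=(V<45))
E
python3 - <<'E'
from m import *
c=cam("top"); im=cv2.imread("pics/top0.png"); M=masks(im)
for uv,s in blobs(M["orange"],15):
    if s[4]<300: print("orange",uv,s[4],im[int(uv[1]),int(uv[0])],ray(c,uv,.045).round(3))
w=cv2.morphologyEx(M["wood"].astype(np.uint8),cv2.MORPH_CLOSE,np.ones((15,15)))
w[:, :240]=0; w[:,400:]=0; w[:170]=0;w[290:]=0
r=cv2.minAreaRect(np.argwhere(w)[:,::-1].astype(np.float32)); print("board",[ray(c,p,.02).round(3).tolist() for p in cv2.boxPoints(r)])
for n,uv,z in [("bin rim TL",(145,168),.1),("bin TR",(224,172),.1),("bin BR",(218,245),.1),("bin BL",(135,237),.1),("bailA",(447,201),.214),("bailB",(495,190),.214),("post top",(462,137),.243),("handle",(342,140),.104),("flapbot",(344,177),.01),("yel",(299,141),.015),("yel",(279,164),.015)]:
    print(n,ray(c,uv,z).round(3))
a=cv2.resize(im[90:250,300:520],None,fx=3.6,fy=3.6,interpolation=cv2.INTER_CUBIC); cv2.imwrite("pics/crop1.png",a)
b=cv2.resize(cv2.imread("pics/scene0.png")[190:370,140:440],None,fx=2.6,fy=2.6,interpolation=cv2.INTER_CUBIC); cv2.imwrite("pics/crop2.png",b)
E
```

```text
orange [85.9 93.6] 27 [ 9  9 73] [0.843 0.614 0.045]
orange [81.3 99.1] 16 [ 0  5 68] [0.827 0.625 0.045]
orange [ 88.2 101.1] 27 [ 0  0 70] [0.822 0.606 0.045]
orange [ 73.8 105.3] 20 [ 9  9 71] [0.81  0.643 0.045]
orange [ 48.2 142. ] 34 [12 14 71] [0.709 0.702 0.045]
orange [ 51.5 149.9] 49 [ 6  9 72] [0.687 0.691 0.045]
orange [ 40.9 159.4] 15 [14  8 72] [0.662 0.716 0.045]
orange [ 58.2 159.1] 16 [14  9 73] [0.663 0.671 0.045]
orange [ 51.9 165.4] 56 [ 7  4 72] [0.646 0.686 0.045]
orange [ 63.1 165.6] 16 [ 3  3 71] [0.645 0.657 0.045]
board [[0.391, 0.169, 0.02], [0.61, 0.16, 0.02], [0.586, -0.205, 0.02], [0.368, -0.186, 0.02]]
bin rim TL [0.628 0.42  0.1  ]
bin TR [0.618 0.224 0.1  ]
bin BR [0.438 0.232 0.1  ]
bin BL [0.457 0.433 0.1  ]
bailA [ 0.532 -0.292  0.214]
bailB [ 0.557 -0.399  0.214]
post top [ 0.668 -0.321  0.243]
handle [ 0.701 -0.07   0.104]
flapbot [ 0.625 -0.081  0.01 ]
yel [0.723 0.042 0.015]
yel [0.659 0.095 0.015]
```

View pics/crop1.png

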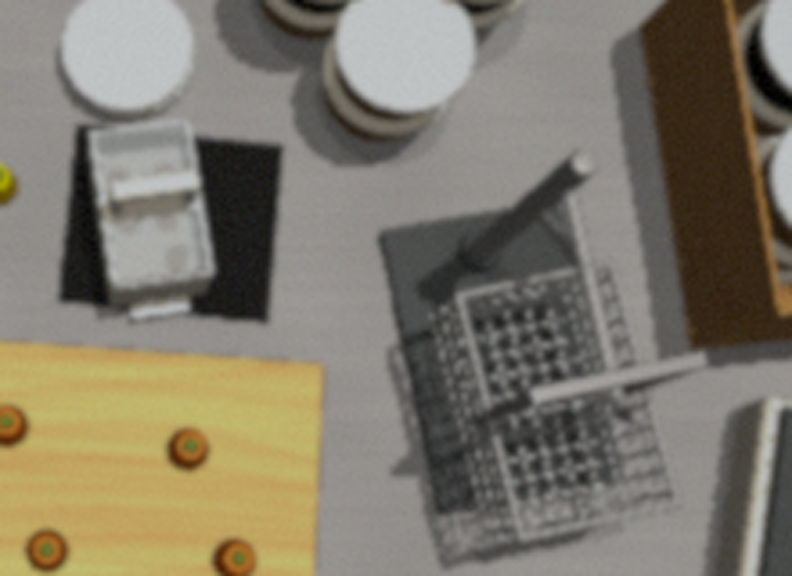

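View pics/crop2.png

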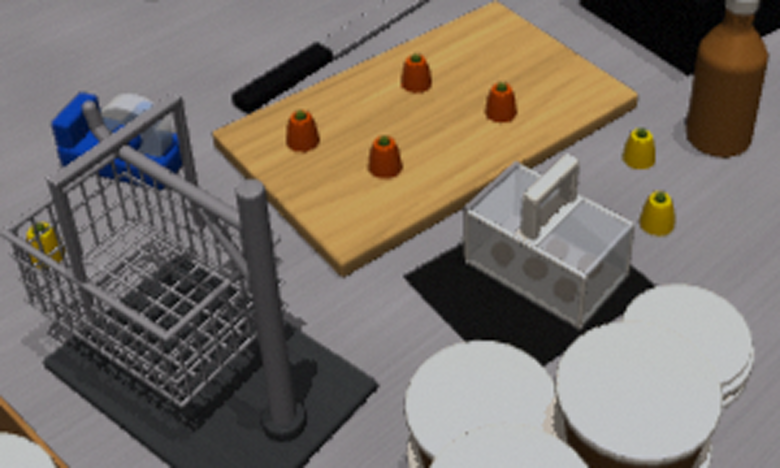

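```bash
cat > m.py <<'E'
from h import *
def carrots(c,im,z=.036,rng=(250,395,180,275)):
    hsv=cv2.cvtColor(im,cv2.COLOR_BGR2HSV); H,S,V=cv2.split(hsv)
    m=((H<=11)|(H>170))&(S>150)&(V>50)
    m=cv2.morphologyEx(m.astype(np.uint8),cv2.MORPH_CLOSE,np.ones((3,3)))
    out=[]
    for uv,s in blobs(m,15):
        if rng[0]<uv[0]<rng[1] and rng[2]<uv[1]<rng[3]: out.append((uv,s[4],ray(c,uv,z).round(3)))
    return out
E
python3 - <<'E'
from m import *
c=cam("top"); im=cv2.imread("pics/top0.png")
for o in carrots(c,im): print(*o)
f=lambda p:(300+p[0]/3.6,90+p[1]/3.6)
for n,p,z in [("roofRL",(88,130),.064),("roofRR",(188,122),.064),("roofFR",(210,283),.064),("roofFL",(112,290),.064),("hL",(112,192),.11),("hR",(200,180),.11),("tab",(130,315),.01),("tab",(190,308),.01),("matTL",(82,125),.004),("matTR",(281,147),.004),("matBR",(267,320),.004),("matBL",(62,298),.004),("bailA",(533,396),.216),("bailB",(704,357),.216),("jarfront",(127,114),.06)]:
    print(n,ray(c,f(p),z).round(3))
E
```

```text
roofRL [ 0.749 -0.027  0.064]
roofRR [ 0.756 -0.1    0.064]
roofFR [ 0.636 -0.114  0.064]
roofFL [ 0.631 -0.044  0.064]
hL [ 0.69  -0.042  0.11 ]
hR [ 0.699 -0.103  0.11 ]
tab [ 0.623 -0.059  0.01 ]
tab [ 0.629 -0.105  0.01 ]
matTL [ 0.773 -0.023  0.004]
matTR [ 0.756 -0.176  0.004]
matBR [ 0.621 -0.163  0.004]
matBL [ 0.637 -0.008  0.004]
bailA [ 0.534 -0.294  0.216]
bailB [ 0.558 -0.4    0.216]
jarfront [ 0.763 -0.055  0.06 ]
```

>>> step_arm:
  motion:
    - {"yaw":-0.11}
    - {"yaw":-0.22}
    - {"yaw":-0.328}
    - {"yaw":-0.328}

```text
schema error: expected keys jaw, x, y, z, yaw
```

```bash
python3 - <<'E'
from m import *
im=cv2.imread("pics/top0.png");h=cv2.cvtColor(im,cv2.COLOR_BGR2HSV)
for y in range(203,214): print([tuple(map(int,h[y,x])) for x in range(297,308,2)])
E
```

```text
[(22, 128, 179), (17, 160, 159), (16, 182, 165), (16, 175, 153), (20, 137, 158), (24, 121, 188)]
[(22, 131, 162), (15, 189, 159), (17, 190, 166), (16, 194, 164), (17, 172, 135), (24, 118, 180)]
[(18, 149, 147), (16, 197, 158), (23, 181, 135), (18, 193, 160), (14, 194, 142), (23, 127, 163)]
[(16, 181, 138), (18, 199, 151), (32, 153, 117), (20, 175, 143), (16, 199, 149), (22, 136, 148)]
[(14, 190, 129), (18, 199, 154), (34, 155, 115), (21, 181, 134), (15, 205, 148), (19, 150, 136)]
[(16, 194, 117), (17, 194, 158), (23, 176, 120), (17, 196, 151), (15, 229, 138), (17, 163, 130)]
[(15, 184, 108), (15, 198, 152), (17, 193, 153), (16, 201, 165), (15, 241, 124), (18, 152, 134)]
[(16, 174, 104), (15, 218, 124), (15, 212, 149), (15, 212, 142), (13, 236, 105), (20, 148, 146)]
[(19, 144, 124), (13, 222, 93), (13, 235, 113), (13, 228, 104), (15, 210, 97), (21, 130, 163)]
[(21, 134, 148), (14, 193, 94), (13, 246, 86), (14, 222, 92), (20, 162, 120), (24, 120, 177)]
[(21, 129, 176), (19, 144, 135), (16, 160, 105), (17, 159, 119), (22, 130, 161), (24, 120, 189)]
```

>>> step_arm:
  motion:
    - {"x":0,"y":0,"z":0,"jaw":85,"yaw":-0.11}
    - {"x":0,"y":0,"z":0,"jaw":85,"yaw":-0.22}
    - {"x":0,"y":0,"z":0,"jaw":85,"yaw":-0.328}
    - {"x":0,"y":0,"z":0,"jaw":85,"yaw":-0.328}

```text
clock: 0.43
ee_pos: [0.1689, 0.4967, 0.2418]
tcp_rot: [0.003, -3.141, 0.002]
ft_force: [-0.4, -0.3, 0.5]
width: 0.0849
grip_force: 0.0
```

```bash
sed -i 's/m=((H<=11).*/m=((H<=20)|(H>170))\&(S>165)\&(V<170)/' m.py; python3 - <<'E'
from m import *
c,im=shot("top","top1")
for o in carrots(c,im): print(*o)
st()
E
```

```text
[301.5 207.7] 85 [0.537 0.033 0.036]
[351.5 214.6] 75 [ 0.52  -0.098  0.036]
[312.6 242.5] 74 [0.447 0.003 0.036]
[364.6 245. ] 83 [ 0.441 -0.131  0.036]
{'clock': 0.4833, 'joints': [1.243, 0.2603, -0.1387, 1.1727, 0.0, 1.245], 'ee_pos': [0.1689, 0.4967, 0.2419], 'tcp_rot': [-0.0032, -3.1413, 0.0015], 'ft_force': [0.7221, -0.6584, 0.0135], 'width': 0.0851, 'grip_force': 0.0}
[[-1.0, 0.002, -0.0], [0.002, 1.0, -0.001], [0.0, -0.001, -1.0]]
```

>>> step_arm:
  motion:
    - {"x":-368,"y":-464,"z":80,"jaw":85,"yaw":0}
    - {"x":-368,"y":-464,"z":80,"jaw":85,"yaw":0}
    - {"x":-368,"y":-464,"z":80,"jaw":85,"yaw":0}
    - {"x":-368,"y":-464,"z":80,"jaw":85,"yaw":0}
    - {"x":-368,"y":-464,"z":80,"jaw":85,"yaw":0}
    - {"x":-368,"y":-464,"z":80,"jaw":85,"yaw":0}
    - {"x":-368,"y":-464,"z":80,"jaw":85,"yaw":0}
    - {"x":-368,"y":-464,"z":80,"jaw":85,"yaw":0}
    - {"x":-368,"y":-464,"z":80,"jaw":85,"yaw":0}
    - {"x":-368,"y":-464,"z":80,"jaw":85,"yaw":0}
    - {"x":-368,"y":-464,"z":80,"jaw":85,"yaw":0}
    - {"x":-368,"y":-464,"z":80,"jaw":85,"yaw":0}
    - {"x":-368,"y":-464,"z":80,"jaw":85,"yaw":0}
    - {"x":-368,"y":-464,"z":80,"jaw":85,"yaw":0}
    - {"x":-368,"y":-464,"z":80,"jaw":85,"yaw":0}
    - {"x":-368,"y":-464,"z":80,"jaw":85,"yaw":0}

```text
clock: 1.82
ee_pos: [0.5391, 0.0303, 0.1614]
tcp_rot: [0.011, 3.141, -0.001]
ft_force: [-0.2, 0.3, -0.5]
width: 0.0848
grip_force: 0.0
```

```bash
python3 - <<'E'
from m import *
st()
c,im=shot("wrist","w1")
for o in carrots(c,im,rng=(0,640,0,400)): print(*o)
E
```

```text
{'clock': 1.8167, 'joints': [0.0565, 0.3319, -0.2537, 0.985, -0.0007, 0.0634], 'ee_pos': [0.5391, 0.0303, 0.1614], 'tcp_rot': [0.0109, 3.1413, -0.0012], 'ft_force': [-0.2496, 0.3337, -0.4789], 'width': 0.0848, 'grip_force': 0.0}
[[-1.0, 0.007, 0.0], [0.007, 1.0, -0.001], [-0.0, -0.001, -1.0]]
[97.  65.8] 1681 [ 0.44  -0.127  0.036]
[282.1  74.4] 1044 [0.447 0.006 0.036]
[158.4 171.8] 1167 [ 0.518 -0.094  0.036]
[320.6 188.9] 860 [0.533 0.034 0.036]
```

>>> step_arm:
  force: 30
  motion:
    - {"x":2,"y":0,"z":126,"jaw":85,"yaw":0}
    - {"x":2,"y":0,"z":126,"jaw":85,"yaw":0}
    - {"x":2,"y":0,"z":126,"jaw":85,"yaw":0}
    - {"x":2,"y":0,"z":126,"jaw":85,"yaw":0}
    - {"x":2,"y":0,"z":126,"jaw":10,"yaw":0}
    - {"x":2,"y":0,"z":126,"jaw":10,"yaw":0}
    - {"x":2,"y":0,"z":126,"jaw":10,"yaw":0}
    - {"x":2,"y":0,"z":126,"jaw":10,"yaw":0}
    - {"x":2,"y":0,"z":126,"jaw":10,"yaw":0}
    - {"x":2,"y":0,"z":126,"jaw":10,"yaw":0}
    - {"x":2,"y":0,"z":10,"jaw":10,"yaw":0}
    - {"x":2,"y":0,"z":10,"jaw":10,"yaw":0}
    - {"x":2,"y":0,"z":10,"jaw":10,"yaw":0}

```text
clock: 2.95
ee_pos: [0.5357, 0.0331, 0.1558]
tcp_rot: [0.0, 3.139, 0.0]
ft_force: [0.5, -1.0, -0.6]
width: 0.0269
grip_force: 29.8
```

>>> step_arm:
  motion:
    - {"x":0,"y":295,"z":10,"jaw":10,"yaw":0}
    - {"x":0,"y":295,"z":10,"jaw":10,"yaw":0}
    - {"x":0,"y":295,"z":10,"jaw":10,"yaw":0}
    - {"x":0,"y":295,"z":10,"jaw":10,"yaw":0}
    - {"x":0,"y":295,"z":10,"jaw":10,"yaw":0}
    - {"x":0,"y":295,"z":10,"jaw":10,"yaw":0}
    - {"x":0,"y":295,"z":10,"jaw":10,"yaw":0}
    - {"x":0,"y":295,"z":10,"jaw":10,"yaw":0}
    - {"x":0,"y":295,"z":10,"jaw":85,"yaw":0}
    - {"x":0,"y":295,"z":10,"jaw":85,"yaw":0}
    - {"x":0,"y":295,"z":10,"jaw":85,"yaw":0}
    - {"x":0,"y":295,"z":10,"jaw":85,"yaw":0}
    - {"x":0,"y":295,"z":10,"jaw":85,"yaw":0}

```text
clock: 4.03
ee_pos: [0.5353, 0.3266, 0.1427]
tcp_rot: [0.003, 3.142, -0.0]
ft_force: [-0.2, 0.4, 0.6]
width: 0.0843
grip_force: 0.0
```

>>> step_arm:
  motion:
    - {"x":16,"y":-424,"z":0,"jaw":85,"yaw":0}
    - {"x":16,"y":-424,"z":0,"jaw":85,"yaw":0}
    - {"x":16,"y":-424,"z":0,"jaw":85,"yaw":0}
    - {"x":16,"y":-424,"z":0,"jaw":85,"yaw":0}
    - {"x":16,"y":-424,"z":0,"jaw":85,"yaw":0}
    - {"x":16,"y":-424,"z":0,"jaw":85,"yaw":0}
    - {"x":16,"y":-424,"z":0,"jaw":85,"yaw":0}
    - {"x":16,"y":-424,"z":0,"jaw":85,"yaw":0}
    - {"x":16,"y":-424,"z":0,"jaw":85,"yaw":0}
    - {"x":16,"y":-424,"z":0,"jaw":85,"yaw":0}
    - {"x":16,"y":-424,"z":0,"jaw":85,"yaw":0}
    - {"x":16,"y":-424,"z":0,"jaw":85,"yaw":0}

```text
clock: 5.03
ee_pos: [0.5186, -0.0994, 0.1426]
tcp_rot: [0.01, 3.141, -0.001]
ft_force: [-0.6, 0.8, -0.5]
width: 0.0847
grip_force: 0.0
```

```bash
python3 - <<'E'
from m import *
st()
c,im=shot("wrist","w2")
for o in carrots(c,im,rng=(0,640,0,400)): print(*o)
c,im=shot("top","top2")
for o in carrots(c,im,z=.02,rng=(130,400,160,290)): print(*o)
E
```

```text
{'clock': 5.0333, 'joints': [-0.1891, 0.3273, -0.3142, 0.9286, -0.0003, -0.1828], 'ee_pos': [0.5186, -0.0994, 0.1426], 'tcp_rot': [0.0099, 3.141, -0.0007], 'ft_force': [-0.5678, 0.7909, -0.459], 'width': 0.0847, 'grip_force': 0.0}
[[-1.0, 0.006, 0.001], [0.006, 1.0, -0.0], [-0.001, -0.0, -1.0]]
[271.4  93.2] 1138 [ 0.44  -0.129  0.036]
[460.1 101.4] 1497 [0.446 0.    0.036]
[317.2 199.9] 1019 [ 0.516 -0.098  0.036]
[594.4 333.7] 22 [0.638 0.139 0.036]
[609.3 335.7] 26 [0.64  0.152 0.036]
[591.7 342. ] 21 [0.647 0.139 0.036]
[605.5 343.6] 19 [0.648 0.151 0.036]
[634.1 351.5] 37 [0.657 0.178 0.036]
[604.6 353.1] 40 [0.658 0.153 0.036]
[632.2 378.3] 89 [0.686 0.185 0.036]
[157.5 183.9] 19 [0.602 0.417 0.02 ]
[190.9 210.5] 116 [0.531 0.325 0.02 ]
[312.6 242.5] 99 [0.448 0.003 0.02 ]
```

>>> step_arm:
  force: 30
  motion:
    - {"x":2,"y":0,"z":106,"jaw":85,"yaw":0}
    - {"x":2,"y":0,"z":106,"jaw":85,"yaw":0}
    - {"x":2,"y":0,"z":106,"jaw":85,"yaw":0}
    - {"x":2,"y":0,"z":106,"jaw":85,"yaw":0}
    - {"x":2,"y":0,"z":106,"jaw":10,"yaw":0}
    - {"x":2,"y":0,"z":106,"jaw":10,"yaw":0}
    - {"x":2,"y":0,"z":106,"jaw":10,"yaw":0}
    - {"x":2,"y":0,"z":106,"jaw":10,"yaw":0}
    - {"x":2,"y":0,"z":106,"jaw":10,"yaw":0}
    - {"x":2,"y":0,"z":106,"jaw":10,"yaw":0}
    - {"x":2,"y":0,"z":0,"jaw":10,"yaw":0}
    - {"x":2,"y":0,"z":0,"jaw":10,"yaw":0}
    - {"x":2,"y":0,"z":0,"jaw":10,"yaw":0}

```text
clock: 6.22
ee_pos: [0.519, -0.0963, 0.1469]
tcp_rot: [0.0, 3.136, -0.002]
ft_force: [0.7, -0.3, 0.5]
width: 0.027
grip_force: 29.7
```

>>> step_arm:
  motion:
    - {"x":-10,"y":424,"z":0,"jaw":10,"yaw":0}
    - {"x":-10,"y":424,"z":0,"jaw":10,"yaw":0}
    - {"x":-10,"y":424,"z":0,"jaw":10,"yaw":0}
    - {"x":-10,"y":424,"z":0,"jaw":10,"yaw":0}
    - {"x":-10,"y":424,"z":0,"jaw":10,"yaw":0}
    - {"x":-10,"y":424,"z":0,"jaw":10,"yaw":0}
    - {"x":-10,"y":424,"z":0,"jaw":10,"yaw":0}
    - {"x":-10,"y":424,"z":0,"jaw":10,"yaw":0}
    - {"x":-10,"y":424,"z":0,"jaw":10,"yaw":0}
    - {"x":-10,"y":424,"z":0,"jaw":10,"yaw":0}
    - {"x":-10,"y":424,"z":0,"jaw":10,"yaw":0}
    - {"x":-10,"y":424,"z":0,"jaw":85,"yaw":0}
    - {"x":-10,"y":424,"z":0,"jaw":85,"yaw":0}
    - {"x":-10,"y":424,"z":0,"jaw":85,"yaw":0}
    - {"x":-10,"y":424,"z":0,"jaw":85,"yaw":0}
    - {"x":-10,"y":424,"z":0,"jaw":85,"yaw":0}

```text
clock: 7.55
ee_pos: [0.5272, 0.3264, 0.1426]
tcp_rot: [-0.003, -3.141, 0.001]
ft_force: [-0.1, -1.4, -0.5]
width: 0.0842
grip_force: 0.0
```

>>> step_arm:
  motion:
    - {"x":81,"y":-325,"z":0,"jaw":85,"yaw":0}
    - {"x":81,"y":-325,"z":0,"jaw":85,"yaw":0}
    - {"x":81,"y":-325,"z":0,"jaw":85,"yaw":0}
    - {"x":81,"y":-325,"z":0,"jaw":85,"yaw":0}
    - {"x":81,"y":-325,"z":0,"jaw":85,"yaw":0}
    - {"x":81,"y":-325,"z":0,"jaw":85,"yaw":0}
    - {"x":81,"y":-325,"z":0,"jaw":85,"yaw":0}
    - {"x":81,"y":-325,"z":0,"jaw":85,"yaw":0}
    - {"x":81,"y":-325,"z":0,"jaw":85,"yaw":0}

```text
clock: 8.3
ee_pos: [0.4428, -0.0034, 0.1424]
tcp_rot: [-0.014, -3.139, 0.005]
ft_force: [-1.0, 0.4, -0.1]
width: 0.0851
grip_force: 0.0
```

>>> step_arm:
  motion:
    - {"x":0,"y":0,"z":106,"jaw":85,"yaw":0}
    - {"x":0,"y":0,"z":106,"jaw":85,"yaw":0}
    - {"x":0,"y":0,"z":106,"jaw":85,"yaw":0}
    - {"x":0,"y":0,"z":106,"jaw":85,"yaw":0}
    - {"x":0,"y":0,"z":106,"jaw":10,"yaw":0}
    - {"x":0,"y":0,"z":106,"jaw":10,"yaw":0}
    - {"x":0,"y":0,"z":106,"jaw":10,"yaw":0}
    - {"x":0,"y":0,"z":106,"jaw":10,"yaw":0}
    - {"x":0,"y":0,"z":106,"jaw":10,"yaw":0}
    - {"x":0,"y":0,"z":106,"jaw":10,"yaw":0}
    - {"x":0,"y":0,"z":0,"jaw":10,"yaw":0}
    - {"x":0,"y":0,"z":0,"jaw":10,"yaw":0}
    - {"x":0,"y":0,"z":0,"jaw":10,"yaw":0}

```text
clock: 9.38
ee_pos: [0.4479, 0.0032, 0.1466]
tcp_rot: [-0.001, 3.137, 0.0]
ft_force: [0.8, -0.9, -0.0]
width: 0.027
grip_force: 29.8
```

>>> step_arm:
  motion:
    - {"x":-90,"y":325,"z":0,"jaw":10,"yaw":0}
    - {"x":-90,"y":325,"z":0,"jaw":10,"yaw":0}
    - {"x":-90,"y":325,"z":0,"jaw":10,"yaw":0}
    - {"x":-90,"y":325,"z":0,"jaw":10,"yaw":0}
    - {"x":-90,"y":325,"z":0,"jaw":10,"yaw":0}
    - {"x":-90,"y":325,"z":0,"jaw":10,"yaw":0}
    - {"x":-90,"y":325,"z":0,"jaw":10,"yaw":0}
    - {"x":-90,"y":325,"z":0,"jaw":10,"yaw":0}
    - {"x":-90,"y":325,"z":0,"jaw":10,"yaw":0}
    - {"x":-90,"y":325,"z":0,"jaw":85,"yaw":0}
    - {"x":-90,"y":325,"z":0,"jaw":85,"yaw":0}
    - {"x":-90,"y":325,"z":0,"jaw":85,"yaw":0}
    - {"x":-90,"y":325,"z":0,"jaw":85,"yaw":0}
    - {"x":-90,"y":325,"z":0,"jaw":85,"yaw":0}

```text
clock: 10.55
ee_pos: [0.5359, 0.3267, 0.1428]
tcp_rot: [-0.002, -3.142, 0.0]
ft_force: [-0.6, -0.2, 0.2]
width: 0.0844
grip_force: 0.0
```

```bash
python3 - <<'E'
from m import *
c,im=shot("top","top3")
for o in carrots(c,im,z=.036,rng=(130,400,160,290)): print(*o)
E
```

```text
[162.9 173.2] 16 [0.628 0.399 0.036]
[189.1 217.5] 467 [0.511 0.324 0.036]
[364.2 245.1] 76 [ 0.441 -0.13   0.036]
```

>>> step_arm:
  motion:
    - {"x":96,"y":-457,"z":0,"jaw":85,"yaw":0}
    - {"x":96,"y":-457,"z":0,"jaw":85,"yaw":0}
    - {"x":96,"y":-457,"z":0,"jaw":85,"yaw":0}
    - {"x":96,"y":-457,"z":0,"jaw":85,"yaw":0}
    - {"x":96,"y":-457,"z":0,"jaw":85,"yaw":0}
    - {"x":96,"y":-457,"z":0,"jaw":85,"yaw":0}
    - {"x":96,"y":-457,"z":0,"jaw":85,"yaw":0}
    - {"x":96,"y":-457,"z":0,"jaw":85,"yaw":0}
    - {"x":96,"y":-457,"z":0,"jaw":85,"yaw":0}
    - {"x":96,"y":-457,"z":0,"jaw":85,"yaw":0}
    - {"x":96,"y":-457,"z":0,"jaw":85,"yaw":0}
    - {"x":96,"y":-457,"z":0,"jaw":85,"yaw":0}
    - {"x":96,"y":-457,"z":0,"jaw":85,"yaw":0}

```text
clock: 11.68
ee_pos: [0.4391, -0.1317, 0.1427]
tcp_rot: [0.01, 3.141, -0.001]
ft_force: [0.4, 0.1, -0.3]
width: 0.0849
grip_force: 0.0
```

>>> step_arm:
  motion:
    - {"x":0,"y":0,"z":106,"jaw":85,"yaw":0}
    - {"x":0,"y":0,"z":106,"jaw":85,"yaw":0}
    - {"x":0,"y":0,"z":106,"jaw":85,"yaw":0}
    - {"x":0,"y":0,"z":106,"jaw":85,"yaw":0}
    - {"x":0,"y":0,"z":106,"jaw":10,"yaw":0}
    - {"x":0,"y":0,"z":106,"jaw":10,"yaw":0}
    - {"x":0,"y":0,"z":106,"jaw":10,"yaw":0}
    - {"x":0,"y":0,"z":106,"jaw":10,"yaw":0}
    - {"x":0,"y":0,"z":106,"jaw":10,"yaw":0}
    - {"x":0,"y":0,"z":106,"jaw":10,"yaw":0}
    - {"x":0,"y":0,"z":0,"jaw":10,"yaw":0}
    - {"x":0,"y":0,"z":0,"jaw":10,"yaw":0}
    - {"x":0,"y":0,"z":0,"jaw":10,"yaw":0}

```text
clock: 12.77
ee_pos: [0.4418, -0.1294, 0.1466]
tcp_rot: [-0.0, 3.137, -0.002]
ft_force: [1.2, -0.3, 0.0]
width: 0.0268
grip_force: 29.8
```

>>> step_arm:
  motion:
    - {"x":-85,"y":457,"z":0,"jaw":10,"yaw":0}
    - {"x":-85,"y":457,"z":0,"jaw":10,"yaw":0}
    - {"x":-85,"y":457,"z":0,"jaw":10,"yaw":0}
    - {"x":-85,"y":457,"z":0,"jaw":10,"yaw":0}
    - {"x":-85,"y":457,"z":0,"jaw":10,"yaw":0}
    - {"x":-85,"y":457,"z":0,"jaw":10,"yaw":0}
    - {"x":-85,"y":457,"z":0,"jaw":10,"yaw":0}
    - {"x":-85,"y":457,"z":0,"jaw":10,"yaw":0}
    - {"x":-85,"y":457,"z":0,"jaw":10,"yaw":0}
    - {"x":-85,"y":457,"z":0,"jaw":10,"yaw":0}
    - {"x":-85,"y":457,"z":0,"jaw":10,"yaw":0}
    - {"x":-85,"y":457,"z":0,"jaw":10,"yaw":0}
    - {"x":-85,"y":457,"z":0,"jaw":85,"yaw":0}
    - {"x":-85,"y":457,"z":0,"jaw":85,"yaw":0}
    - {"x":-85,"y":457,"z":0,"jaw":85,"yaw":0}
    - {"x":-85,"y":457,"z":0,"jaw":85,"yaw":0}
    - {"x":-85,"y":457,"z":0,"jaw":85,"yaw":0}

```text
clock: 14.18
ee_pos: [0.5249, 0.3264, 0.1427]
tcp_rot: [-0.003, -3.141, 0.0]
ft_force: [0.2, -0.7, 0.2]
width: 0.0843
grip_force: 0.0
```

```bash
python3 - <<'E'
from m import *
c,im=shot("top","top4")
for o in carrots(c,im,z=.036,rng=(130,400,160,290)): print(*o)
print(cv2.absdiff(im,cv2.imread("pics/top0.png"))[100:200,305:390].max(axis=2).mean())
cc=cv2.resize(im[90:250,120:400],None,fx=2.8,fy=2.8,interpolation=cv2.INTER_CUBIC);cv2.imwrite("pics/c4.png",cc)
E
```

```text
[184.2 214.7] 222 [0.518 0.337 0.036]
[144.2 219.4] 15 [0.506 0.44  0.036]
[204.1 228.7] 246 [0.482 0.284 0.036]
10.910352941176471
```

View pics/c4.png

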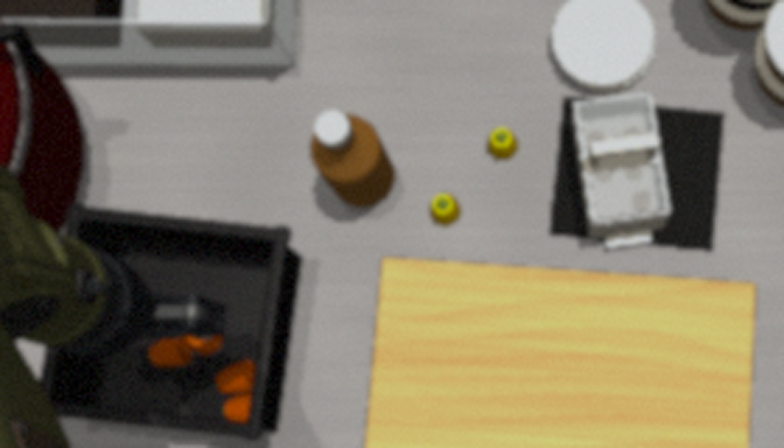

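>>> step_arm:
  motion:
    - {"x":-14,"y":-645,"z":-157,"jaw":50,"yaw":1.354}
    - {"x":-14,"y":-645,"z":-157,"jaw":50,"yaw":1.354}
    - {"x":-14,"y":-645,"z":-157,"jaw":50,"yaw":1.354}
    - {"x":-14,"y":-645,"z":-157,"jaw":50,"yaw":1.354}
    - {"x":-14,"y":-645,"z":-157,"jaw":50,"yaw":1.354}
    - {"x":-14,"y":-645,"z":-157,"jaw":50,"yaw":1.354}
    - {"x":-14,"y":-645,"z":-157,"jaw":50,"yaw":1.354}
    - {"x":-14,"y":-645,"z":-157,"jaw":50,"yaw":1.354}
    - {"x":-14,"y":-645,"z":-157,"jaw":50,"yaw":1.354}
    - {"x":-14,"y":-645,"z":-157,"jaw":50,"yaw":1.354}
    - {"x":-14,"y":-645,"z":-157,"jaw":50,"yaw":1.354}
    - {"x":-14,"y":-645,"z":-157,"jaw":50,"yaw":1.354}
    - {"x":-14,"y":-645,"z":-157,"jaw":50,"yaw":1.354}
    - {"x":-14,"y":-645,"z":-157,"jaw":50,"yaw":1.354}
    - {"x":-14,"y":-645,"z":-157,"jaw":50,"yaw":1.354}
    - {"x":-14,"y":-645,"z":-157,"jaw":50,"yaw":1.354}
    - {"x":-14,"y":-645,"z":-157,"jaw":50,"yaw":1.354}
    - {"x":-14,"y":-645,"z":-157,"jaw":50,"yaw":1.354}
    - {"x":-14,"y":-645,"z":-157,"jaw":50,"yaw":1.354}

```text
clock: 15.82
ee_pos: [0.5384, -0.3169, 0.299]
tcp_rot: [-1.969, -2.447, -0.001]
ft_force: [-0.2, -0.0, -0.2]
width: 0.0495
grip_force: 0.0
```

```bash
python3 - <<'E'
from m import *
st()
c,im=shot("wrist","w5")
for n,P in [("A",(.534,-.294,.218)),("B",(.558,-.4,.218)),("mid",(.546,-.347,.218))]: print(n,proj(c,P))
E
```

```text
{'clock': 15.8167, 'joints': [-0.5323, 0.4265, 0.2571, 1.4026, 0.0006, 0.8228], 'ee_pos': [0.5384, -0.3169, 0.299], 'tcp_rot': [-1.9687, -2.4467, -0.0007], 'ft_force': [-0.2322, -0.0095, -0.1695], 'width': 0.0495, 'grip_force': 0.0}
[[-0.214, 0.977, -0.001], [0.977, 0.214, 0.001], [0.001, -0.0, -1.0]]
A [318.13343254 182.93900685]
B [319.03327401 322.30837967]
mid [318.61409947 257.38572974]
```

View pics/w5.png

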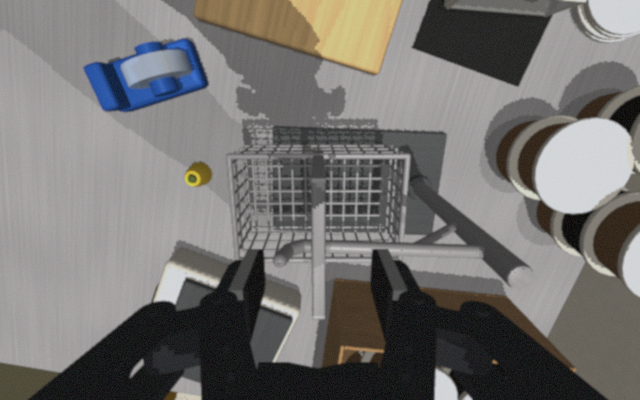

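>>> step_arm:
  force: 60
  motion:
    - {"x":0,"y":0,"z":60,"jaw":50,"yaw":0}
    - {"x":0,"y":0,"z":92,"jaw":50,"yaw":0}
    - {"x":0,"y":0,"z":92,"jaw":50,"yaw":0}
    - {"x":0,"y":0,"z":92,"jaw":50,"yaw":0}
    - {"x":0,"y":0,"z":92,"jaw":3,"yaw":0}
    - {"x":0,"y":0,"z":92,"jaw":3,"yaw":0}
    - {"x":0,"y":0,"z":92,"jaw":3,"yaw":0}
    - {"x":0,"y":0,"z":92,"jaw":3,"yaw":0}
    - {"x":0,"y":0,"z":92,"jaw":3,"yaw":0}
    - {"x":0,"y":0,"z":92,"jaw":3,"yaw":0}
    - {"x":0,"y":0,"z":92,"jaw":3,"yaw":0}

```text
clock: 16.78
ee_pos: [0.5408, -0.3177, 0.2099]
tcp_rot: [1.964, 2.445, 0.002]
ft_force: [-0.9, 1.1, 7.2]
width: 0.0084
grip_force: 58.9
```

>>> step_arm:
  motion:
    - {"x":0,"y":0,"z":-15,"jaw":3,"yaw":0}
    - {"x":0,"y":0,"z":-30,"jaw":3,"yaw":0}
    - {"x":0,"y":0,"z":-42,"jaw":3,"yaw":0}
    - {"x":0,"y":0,"z":-42,"jaw":3,"yaw":0}
    - {"x":0,"y":0,"z":-42,"jaw":3,"yaw":0}
    - {"x":0,"y":0,"z":-42,"jaw":3,"yaw":0}

```text
clock: 17.28
ee_pos: [0.5387, -0.3167, 0.2483]
tcp_rot: [-1.967, -2.448, 0.0]
ft_force: [-0.6, 0.6, -3.3]
width: 0.0085
grip_force: 59.1
```

```bash
python3 - <<'E'
from m import *
st()
c,im=shot("scene","s6"); c2,im2=shot("wrist","w6")
cv2.imwrite("pics/c6.png",np.hstack([im[150:380,100:420],cv2.resize(im2,(368,230))]))
E
```

```text
{'clock': 17.2833, 'joints': [-0.5314, 0.4346, 0.1398, 1.2777, 0.0001, 0.8225], 'ee_pos': [0.5387, -0.3167, 0.2483], 'tcp_rot': [-1.9669, -2.4475, 0.0003], 'ft_force': [-0.6392, 0.5739, -3.2746], 'width': 0.0085, 'grip_force': 59.0802}
[[-0.215, 0.977, -0.001], [0.977, 0.215, 0.001], [0.001, -0.001, -1.0]]
```

View pics/c6.png

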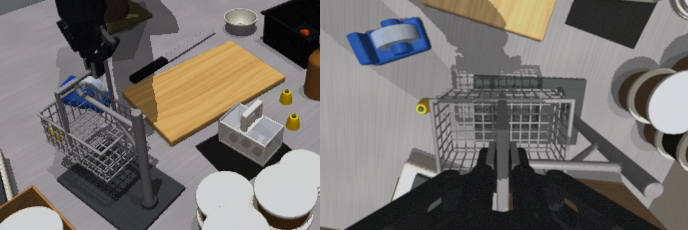

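>>> step_arm:
  motion:
    - {"x":0,"y":-30,"z":0,"jaw":3,"yaw":0}
    - {"x":0,"y":-60,"z":0,"jaw":3,"yaw":0}
    - {"x":0,"y":-90,"z":0,"jaw":3,"yaw":0}
    - {"x":0,"y":-120,"z":0,"jaw":3,"yaw":0}
    - {"x":0,"y":-150,"z":0,"jaw":3,"yaw":0}
    - {"x":0,"y":-165,"z":0,"jaw":3,"yaw":0}
    - {"x":0,"y":-165,"z":0,"jaw":3,"yaw":0}
    - {"x":0,"y":-165,"z":-20,"jaw":3,"yaw":0}

```text
clock: 18.05
ee_pos: [0.3759, -0.3507, 0.2657]
tcp_rot: [-1.965, -2.442, -0.003]
ft_force: [-0.7, 0.7, -3.2]
width: 0.0082
grip_force: 59.1
```

>>> step_arm:
  motion:
    - {"x":28,"y":16,"z":0,"jaw":3,"yaw":0.0}
    - {"x":56,"y":32,"z":0,"jaw":3,"yaw":0.0}
    - {"x":84,"y":48,"z":0,"jaw":3,"yaw":0.0}
    - {"x":112,"y":64,"z":0,"jaw":3,"yaw":0.05}
    - {"x":140,"y":80,"z":0,"jaw":3,"yaw":0.1}
    - {"x":168,"y":96,"z":0,"jaw":3,"yaw":0.15}
    - {"x":196,"y":112,"z":0,"jaw":3,"yaw":0.2}
    - {"x":224,"y":128,"z":0,"jaw":3,"yaw":0.217}
    - {"x":252,"y":144,"z":0,"jaw":3,"yaw":0.217}
    - {"x":280,"y":160,"z":0,"jaw":3,"yaw":0.217}
    - {"x":300,"y":170,"z":0,"jaw":3,"yaw":0.217}
    - {"x":321,"y":181,"z":0,"jaw":3,"yaw":0.217}
    - {"x":321,"y":181,"z":0,"jaw":3,"yaw":0.217}
    - {"x":321,"y":181,"z":0,"jaw":3,"yaw":0.217}

```text
clock: 19.22
ee_pos: [0.4866, 0.0016, 0.2689]
tcp_rot: [2.218, 2.225, -0.0]
ft_force: [-1.1, -0.5, -2.1]
width: 0.0086
grip_force: 59.1
```

```bash
python3 - <<'E'
from m import *
st()
c,im=shot("top","t7"); c2,im2=shot("scene","s7")
cv2.imwrite("pics/c7.png",np.hstack([im[90:290,200:480],im2[130:330,160:440]]))
E
```

```text
{'clock': 19.2167, 'joints': [0.0034, 0.1836, -0.1697, 1.2174, -0.0002, 1.5709], 'ee_pos': [0.4866, 0.0016, 0.2689], 'tcp_rot': [2.2175, 2.2251, -0.0], 'ft_force': [-1.0526, -0.5388, -2.1425], 'width': 0.0086, 'grip_force': 59.1158}
[[-0.003, 1.0, 0.0], [1.0, 0.003, -0.0], [-0.0, 0.0, -1.0]]
```

View pics/c7.png

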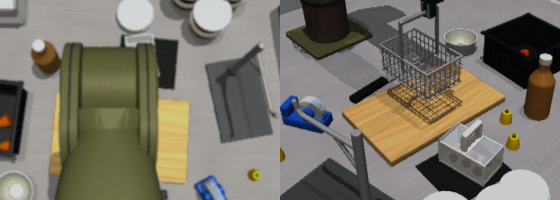

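>>> step_arm:
  motion:
    - {"x":0,"y":0,"z":30,"jaw":3,"yaw":0}
    - {"x":0,"y":0,"z":60,"jaw":3,"yaw":0}
    - {"x":0,"y":0,"z":75,"jaw":3,"yaw":0}
    - {"x":0,"y":0,"z":82,"jaw":3,"yaw":0}
    - {"x":0,"y":0,"z":86,"jaw":3,"yaw":0}
    - {"x":0,"y":0,"z":89,"jaw":3,"yaw":0}
    - {"x":0,"y":0,"z":89,"jaw":3,"yaw":0}

```text
clock: 19.9
ee_pos: [0.4862, -0.0004, 0.1812]
tcp_rot: [2.221, 2.22, 0.001]
ft_force: [-0.3, -0.1, -2.7]
width: 0.0085
grip_force: 59.2
```

>>> step_arm:
  motion:
    - {"x":0,"y":0,"z":2,"jaw":3,"yaw":0}
    - {"x":0,"y":0,"z":4,"jaw":3,"yaw":0}
    - {"x":0,"y":0,"z":4,"jaw":3,"yaw":0}
    - {"x":0,"y":0,"z":4,"jaw":3,"yaw":0}

```text
clock: 20.23
ee_pos: [0.4865, -0.0002, 0.1805]
tcp_rot: [2.219, 2.219, 0.004]
ft_force: [-8.7, -0.1, 19.2]
width: 0.0084
grip_force: 61.9
```

>>> step_arm:
  motion:
    - {"x":0,"y":0,"z":-3,"jaw":3,"yaw":0}
    - {"x":0,"y":0,"z":-3,"jaw":3,"yaw":0}
    - {"x":0,"y":0,"z":-3,"jaw":40,"yaw":0}
    - {"x":0,"y":0,"z":-3,"jaw":50,"yaw":0}
    - {"x":0,"y":0,"z":-3,"jaw":50,"yaw":0}
    - {"x":0,"y":0,"z":-30,"jaw":50,"yaw":0}
    - {"x":0,"y":0,"z":-60,"jaw":50,"yaw":0}
    - {"x":0,"y":0,"z":-100,"jaw":85,"yaw":0}
    - {"x":0,"y":0,"z":-100,"jaw":85,"yaw":0}

```text
clock: 20.98
ee_pos: [0.4895, 0.0, 0.283]
tcp_rot: [2.215, 2.216, 0.013]
ft_force: [1.3, -0.4, 0.3]
width: 0.0726
grip_force: 0.0
```

>>> step_arm:
  motion:
    - {"x":-71,"y":204,"z":0,"jaw":85,"yaw":-1.7}
    - {"x":-71,"y":204,"z":0,"jaw":85,"yaw":-1.7}
    - {"x":-71,"y":204,"z":0,"jaw":85,"yaw":-1.7}
    - {"x":-71,"y":204,"z":0,"jaw":85,"yaw":-1.7}
    - {"x":-71,"y":204,"z":0,"jaw":85,"yaw":-1.7}
    - {"x":-71,"y":204,"z":0,"jaw":85,"yaw":-1.7}
    - {"x":-71,"y":204,"z":0,"jaw":85,"yaw":-1.7}
    - {"x":-71,"y":204,"z":0,"jaw":85,"yaw":-1.7}
    - {"x":-71,"y":204,"z":0,"jaw":85,"yaw":-1.7}
    - {"x":-71,"y":204,"z":0,"jaw":85,"yaw":-1.7}
    - {"x":-71,"y":204,"z":0,"jaw":85,"yaw":-1.7}
    - {"x":-71,"y":204,"z":0,"jaw":85,"yaw":-1.7}
    - {"x":-71,"y":204,"z":0,"jaw":85,"yaw":-1.7}
    - {"x":-71,"y":204,"z":0,"jaw":85,"yaw":-1.7}
    - {"x":-71,"y":204,"z":0,"jaw":85,"yaw":-1.7}
    - {"x":-71,"y":204,"z":0,"jaw":85,"yaw":-1.7}

```text
clock: 22.32
ee_pos: [0.6899, -0.071, 0.2758]
tcp_rot: [0.2, -3.135, 0.0]
ft_force: [-0.3, -0.0, -0.3]
width: 0.0848
grip_force: 0.0
```

```bash
python3 - <<'E'
from m import *
st()
c,im=shot("wrist","w8"); c2,im2=shot("top","t8")
cv2.imwrite("pics/c8.png",np.vstack([im,np.hstack([im2[110:280,220:540],shot("scene","s8")[1][150:320,140:460]])]))
E
```

```text
{'clock': 22.3167, 'joints': [-0.1025, 0.5639, 0.4298, 1.4372, -0.0001, -0.2297], 'ee_pos': [0.6899, -0.071, 0.2758], 'tcp_rot': [0.1996, -3.1349, 0.0], 'ft_force': [-0.2779, -0.0177, -0.2731], 'width': 0.0848, 'grip_force': 0.0}
[[-0.992, -0.127, -0.0], [-0.127, 0.992, -0.0], [0.0, 0.0, -1.0]]
```

View pics/c8.png

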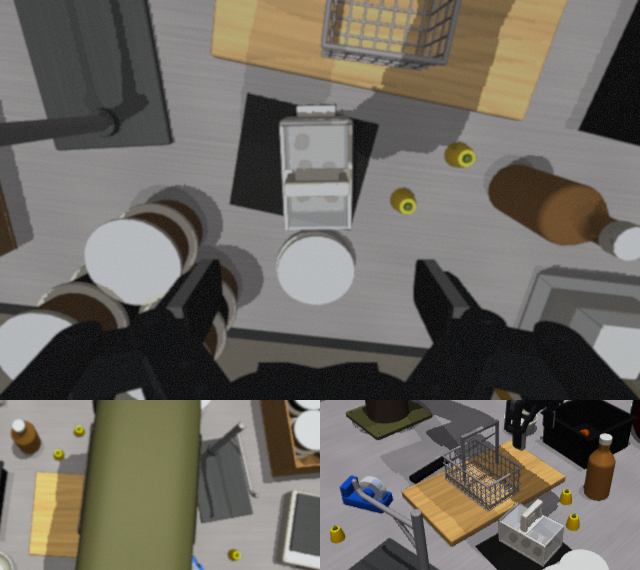

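```bash
python3 - <<'E'
from m import *
c=cam("wrist")
for n,p,z in [("hL",(285,190),.108),("hR",(351,188),.108),("RL",(285,228),.064),("RR",(351,227),.064),("FL",(281,123),.064),("FR",(353,121),.064),("tabL",(297,108),.01),("tabR",(337,107),.01),("jarC",(316,268),.03),("bask near L",(322,53),.095),("bask near R",(447,67),.095)]: print(n,ray(c,p,z).round(4))
im=cv2.imread("pics/w8.png"); cv2.imwrite("pics/c9.png",cv2.resize(im[90:310,230:400],None,fx=2.6,fy=2.6,interpolation=cv2.INTER_CUBIC))
E
```

```text
hL [ 0.7003 -0.099   0.108 ]
hR [ 0.6905 -0.0379  0.108 ]
RL [ 0.7566 -0.0975  0.064 ]
RR [ 0.7461 -0.0248  0.064 ]
FL [ 0.6434 -0.1129  0.064 ]
FR [ 0.6322 -0.0409  0.064 ]
tabL [ 0.6287 -0.1014  0.01  ]
tabR [ 0.6217 -0.0557  0.01  ]
jarC [ 0.8201 -0.0547  0.03  ]
bask near L [ 0.5772 -0.0802  0.095 ]
bask near R [0.5744 0.0302 0.095 ]
```

View pics/c9.png

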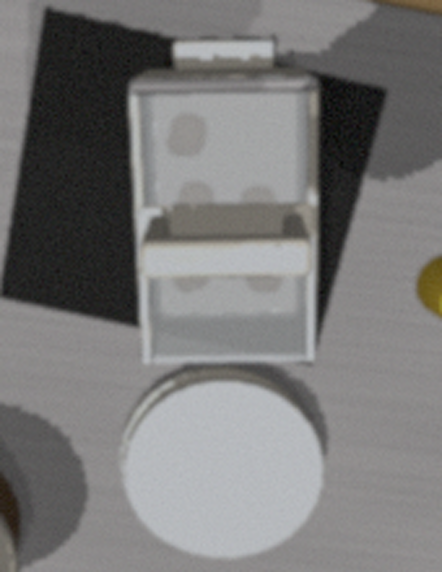

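>>> step_arm:
  force: 20
  motion:
    - {"x":-40,"y":2,"z":30,"jaw":85,"yaw":-0.018}
    - {"x":-40,"y":2,"z":70,"jaw":85,"yaw":-0.018}
    - {"x":-40,"y":2,"z":110,"jaw":85,"yaw":-0.018}
    - {"x":-40,"y":2,"z":150,"jaw":85,"yaw":-0.018}
    - {"x":-40,"y":2,"z":180,"jaw":85,"yaw":-0.018}
    - {"x":-40,"y":2,"z":205,"jaw":85,"yaw":-0.018}
    - {"x":-40,"y":2,"z":222,"jaw":85,"yaw":-0.018}
    - {"x":-40,"y":2,"z":222,"jaw":85,"yaw":-0.018}
    - {"x":-40,"y":2,"z":222,"jaw":60,"yaw":-0.018}
    - {"x":-40,"y":2,"z":222,"jaw":60,"yaw":-0.018}
    - {"x":-40,"y":2,"z":222,"jaw":60,"yaw":-0.018}
    - {"x":-40,"y":2,"z":222,"jaw":60,"yaw":-0.018}
    - {"x":-40,"y":2,"z":222,"jaw":60,"yaw":-0.018}

```text
clock: 23.55
ee_pos: [0.7299, -0.0639, 0.0555]
tcp_rot: [-0.231, 3.131, -0.0]
ft_force: [0.4, -0.2, -3.4]
width: 0.0715
grip_force: 25.3
```

>>> step_arm:
  motion:
    - {"x":0,"y":0,"z":-5,"jaw":60,"yaw":0}
    - {"x":0,"y":0,"z":-10,"jaw":60,"yaw":0}
    - {"x":0,"y":0,"z":-15,"jaw":60,"yaw":0}
    - {"x":0,"y":0,"z":-15,"jaw":60,"yaw":0}

```text
clock: 23.88
ee_pos: [0.7302, -0.0639, 0.0712]
tcp_rot: [-0.231, 3.13, -0.001]
ft_force: [1.3, -0.4, -3.2]
width: 0.0715
grip_force: 24.3
```

```bash
python3 - <<'E'
from m import *
st()
c,im=shot("scene","s10"); c2,im2=shot("wrist","w10")
cv2.imwrite("pics/c10.png",np.hstack([cv2.resize(im[230:340,280:420],None,fx=2.6,fy=2.6,interpolation=cv2.INTER_CUBIC),im2[114:400,150:500]]))
E
```

```text
{'clock': 23.8833, 'joints': [-0.0873, 0.7102, 0.1693, 1.0271, 0.0, -0.2345], 'ee_pos': [0.7302, -0.0639, 0.0712], 'tcp_rot': [-0.2309, 3.1303, -0.0007], 'ft_force': [1.3261, -0.4228, -3.1579], 'width': 0.0715, 'grip_force': 24.2775}
[[-0.989, -0.147, 0.003], [-0.147, 0.989, -0.0], [-0.003, -0.001, -1.0]]
```

View pics/c10.png

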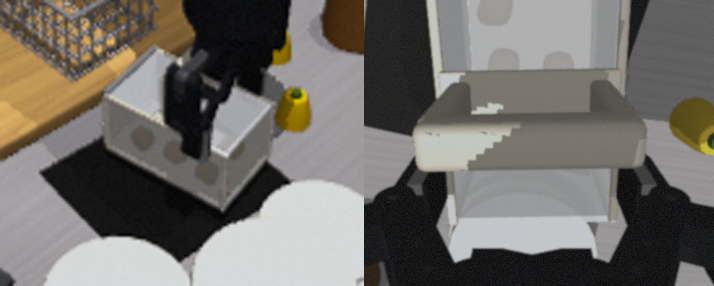

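>>> step_arm:
  motion:
    - {"x":0,"y":0,"z":0,"jaw":71.0,"yaw":0}
    - {"x":0,"y":0,"z":0,"jaw":71.0,"yaw":0}

```text
clock: 24.15
ee_pos: [0.7288, -0.0638, 0.069]
tcp_rot: [0.231, -3.132, -0.0]
ft_force: [0.1, 0.3, -3.9]
width: 0.0713
grip_force: 24.3
```

>>> step_arm:
  motion:
    - {"x":0,"y":0,"z":0,"jaw":71.4,"yaw":0}
    - {"x":0,"y":0,"z":0,"jaw":71.4,"yaw":0}

```text
clock: 24.32
ee_pos: [0.7289, -0.0638, 0.069]
tcp_rot: [0.231, -3.132, -0.0]
ft_force: [0.1, 0.4, -3.6]
width: 0.0715
grip_force: 23.6
```

>>> step_arm:
  motion:
    - {"x":0,"y":0,"z":6,"jaw":71.6,"yaw":0}
    - {"x":0,"y":0,"z":6,"jaw":71.6,"yaw":0}

```text
clock: 24.48
ee_pos: [0.7288, -0.0638, 0.0622]
tcp_rot: [0.231, -3.132, -0.0]
ft_force: [-0.4, -0.4, -1.7]
width: 0.0714
grip_force: 14.4
```

>>> step_arm:
  motion:
    - {"x":0,"y":0,"z":0,"jaw":71.8,"yaw":0}
    - {"x":0,"y":0,"z":0,"jaw":71.8,"yaw":0}

```text
clock: 24.65
ee_pos: [0.7288, -0.0638, 0.063]
tcp_rot: [0.231, -3.132, -0.0]
ft_force: [-0.3, -0.6, -2.8]
width: 0.0718
grip_force: 7.0
```

>>> step_arm:
  motion:
    - {"x":0,"y":0,"z":0,"jaw":72.0,"yaw":0}
    - {"x":0,"y":0,"z":0,"jaw":72.0,"yaw":0}

```text
clock: 24.82
ee_pos: [0.7297, -0.0638, 0.064]
tcp_rot: [-0.231, 3.132, -0.0]
ft_force: [-0.1, 1.1, 0.4]
width: 0.0716
grip_force: 0.1
```

>>> step_arm:
  force: 40
  motion:
    - {"x":0,"y":0,"z":4,"jaw":80,"yaw":0}
    - {"x":0,"y":0,"z":11,"jaw":80,"yaw":0}
    - {"x":0,"y":0,"z":11,"jaw":80,"yaw":0}
    - {"x":0,"y":0,"z":11,"jaw":60,"yaw":0}
    - {"x":0,"y":0,"z":11,"jaw":60,"yaw":0}
    - {"x":0,"y":0,"z":11,"jaw":60,"yaw":0}
    - {"x":0,"y":0,"z":11,"jaw":60,"yaw":0}

```text
clock: 25.4
ee_pos: [0.7288, -0.0638, 0.0518]
tcp_rot: [0.231, -3.132, -0.0]
ft_force: [1.7, 0.3, -2.7]
width: 0.0709
grip_force: 47.9
```

>>> step_arm:
  motion:
    - {"x":0,"y":0,"z":-20,"jaw":60,"yaw":0}
    - {"x":0,"y":0,"z":-40,"jaw":60,"yaw":0}
    - {"x":0,"y":0,"z":-65,"jaw":60,"yaw":0}
    - {"x":0,"y":0,"z":-90,"jaw":60,"yaw":0}
    - {"x":0,"y":0,"z":-120,"jaw":60,"yaw":0}
    - {"x":0,"y":0,"z":-150,"jaw":60,"yaw":0}
    - {"x":0,"y":0,"z":-170,"jaw":60,"yaw":0}
    - {"x":0,"y":0,"z":-170,"jaw":60,"yaw":0}

```text
clock: 26.07
ee_pos: [0.7316, -0.064, 0.2281]
tcp_rot: [-0.23, 3.124, -0.002]
ft_force: [0.8, -0.2, -1.9]
width: 0.0709
grip_force: 48.5
```

```bash
python3 - <<'E'
from m import *
st(); s=manip.sense(); print(s["ft_torque"])
c,im=shot("wrist","w11")
s=manip.sense(); print(s["ft_torque"],s["ft_force"])
E
```

```text
{'clock': 26.0667, 'joints': [-0.0873, 0.6428, 0.4516, 1.3702, 0.0, -0.2345], 'ee_pos': [0.7316, -0.064, 0.2281], 'tcp_rot': [-0.2304, 3.1238, -0.0023], 'ft_force': [0.818, -0.172, -1.9159], 'width': 0.0709, 'grip_force': 48.5295}
[[-0.989, -0.147, 0.009], [-0.147, 0.989, -0.001], [-0.009, -0.002, -1.0]]
[-0.00265155 -0.22879023 -0.00065715]
[ 0.00440732 -0.14185826 -0.01448649] [ 0.63819775  0.28524078 -4.70994135]
```

>>> step_arm:
  motion:
    - {"x":20,"y":10,"z":0,"jaw":60,"yaw":0.02}
    - {"x":40,"y":20,"z":0,"jaw":60,"yaw":0.04}
    - {"x":65,"y":30,"z":0,"jaw":60,"yaw":0.07}
    - {"x":90,"y":42,"z":0,"jaw":60,"yaw":0.1}
    - {"x":110,"y":52,"z":0,"jaw":60,"yaw":0.118}
    - {"x":122,"y":57,"z":0,"jaw":60,"yaw":0.118}
    - {"x":127,"y":59,"z":0,"jaw":60,"yaw":0.118}
    - {"x":127,"y":59,"z":0,"jaw":60,"yaw":0.118}
    - {"x":127,"y":59,"z":0,"jaw":60,"yaw":0.118}

```text
clock: 26.87
ee_pos: [0.5945, -0.0242, 0.2207]
tcp_rot: [0.046, -3.139, 0.0]
ft_force: [0.2, -0.4, -7.1]
width: 0.0708
grip_force: 48.1
```

```bash
cat >> m.py <<'E'
def tq():
    F=[];T=[]
    for i in range(3):
        s=manip.sense(); F.append(s["ft_force"][2]); T.append(s["ft_torque"][1])
        if i<2: im=manip.grab_frame("scene")
    print("Fz",np.round(F,2),np.mean(F).round(2),"Ty",np.round(T,3),np.mean(T).round(3)); return im
E
python3 - <<'E'
from m import *
st(); im=tq(); cv2.imwrite("pics/s12.png",im)
c,w=shot("wrist","w12")
cv2.imwrite("pics/c12.png",np.hstack([cv2.resize(im[130:320,220:400],None,fx=2,fy=2),w[:380,160:480]]))
E
```

```text
{'clock': 26.8667, 'joints': [-0.0406, 0.391, -0.0016, 1.1801, -0.0002, -0.0699], 'ee_pos': [0.5945, -0.0242, 0.2207], 'tcp_rot': [0.046, -3.1394, 0.0001], 'ft_force': [0.2417, -0.4153, -7.0571], 'width': 0.0708, 'grip_force': 48.085}
[[-1.0, -0.029, -0.002], [-0.029, 1.0, -0.0], [0.002, -0.0, -1.0]]
Fz [-7.06 -6.13 -6.47] -6.55 Ty [-0.426 -0.456 -0.404] -0.429
```

View pics/c12.png

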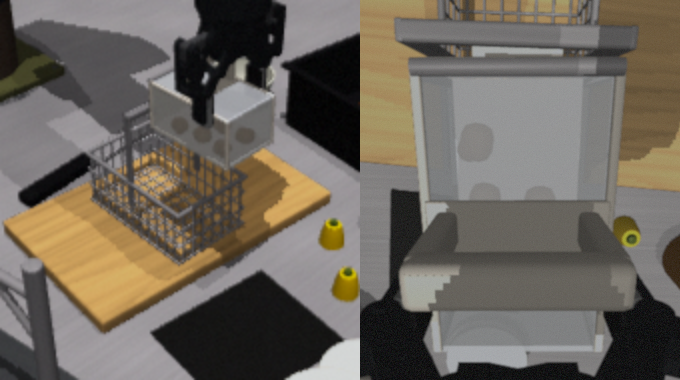

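>>> step_arm:
  motion:
    - {"x":-6,"y":0,"z":0,"jaw":60,"yaw":0}
    - {"x":-12,"y":0,"z":0,"jaw":60,"yaw":0}
    - {"x":-18,"y":0,"z":0,"jaw":60,"yaw":0}
    - {"x":-18,"y":0,"z":0,"jaw":60,"yaw":0}

```text
clock: 27.35
ee_pos: [0.6149, -0.0236, 0.2221]
tcp_rot: [-0.046, 3.14, -0.0]
ft_force: [0.9, -0.2, -5.2]
width: 0.071
grip_force: 48.1
```

```bash
python3 - <<'E'
from m import *
st(); im=tq(); cv2.imwrite("pics/s13.png",im)
c,w=shot("wrist","w13")
cv2.imwrite("pics/c13.png",np.hstack([cv2.resize(im[150:320,220:400],None,fx=2.2,fy=2.2),w[:374,160:480]]))
E
```

```text
{'clock': 27.35, 'joints': [-0.0385, 0.4233, 0.0536, 1.1994, 0.0001, -0.0676], 'ee_pos': [0.6149, -0.0236, 0.2221], 'tcp_rot': [-0.0458, 3.1396, -0.0], 'ft_force': [0.9138, -0.1791, -5.2395], 'width': 0.071, 'grip_force': 48.106}
[[-1.0, -0.029, 0.002], [-0.029, 1.0, 0.0], [-0.002, -0.0, -1.0]]
Fz [-5.24 -5.58 -4.97] -5.26 Ty [-0.518 -0.42  -0.421] -0.453
```

View pics/c13.png

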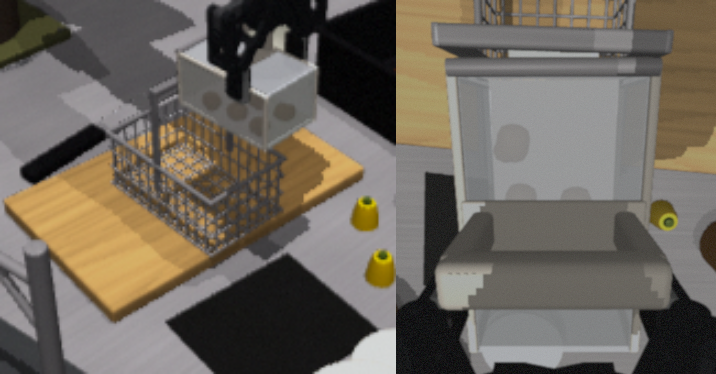

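>>> step_arm:
  motion:
    - {"x":0,"y":0,"z":3,"jaw":60,"yaw":0}
    - {"x":0,"y":0,"z":5,"jaw":60,"yaw":0}
    - {"x":0,"y":0,"z":5,"jaw":60,"yaw":0}

```text
clock: 27.75
ee_pos: [0.6122, -0.0236, 0.217]
tcp_rot: [0.046, -3.14, -0.0]
ft_force: [-0.4, 0.5, -4.7]
width: 0.071
grip_force: 48.3
```

```bash
python3 - <<'E'
from m import *
st(); tq()
E
```

```text
{'clock': 27.75, 'joints': [-0.0385, 0.4225, 0.0389, 1.1881, -0.0, -0.0676], 'ee_pos': [0.6122, -0.0236, 0.217], 'tcp_rot': [0.0458, -3.1403, -0.0], 'ft_force': [-0.3623, 0.5257, -4.655], 'width': 0.071, 'grip_force': 48.3131}
[[-1.0, -0.029, -0.001], [-0.029, 1.0, -0.0], [0.001, 0.0, -1.0]]
Fz [-4.66 -3.78 -3.86] -4.1 Ty [-0.098 -0.075 -0.177] -0.117
```

>>> step_arm:
  motion:
    - {"x":0,"y":0,"z":4,"jaw":60,"yaw":0}
    - {"x":-4,"y":0,"z":4,"jaw":60,"yaw":0}
    - {"x":-10,"y":0,"z":4,"jaw":60,"yaw":0}
    - {"x":-20,"y":0,"z":4,"jaw":60,"yaw":0}
    - {"x":-40,"y":0,"z":4,"jaw":60,"yaw":0}
    - {"x":-50,"y":0,"z":4,"jaw":60,"yaw":0}
    - {"x":-50,"y":0,"z":-25,"jaw":60,"yaw":0}
    - {"x":-50,"y":0,"z":-25,"jaw":60,"yaw":0}

```text
clock: 28.52
ee_pos: [0.6659, -0.0221, 0.246]
tcp_rot: [-0.046, 3.135, -0.0]
ft_force: [1.0, -1.1, -2.3]
width: 0.0709
grip_force: 49.4
```

```bash
python3 - <<'E'
from m import *
st(); im=tq(); cv2.imwrite("pics/s14.png",im)
c,w=shot("wrist","w14"); t=shot("top","t14")[1]
cv2.imwrite("pics/c14.png",np.vstack([np.hstack([cv2.resize(im[150:320,220:400],(360,340),interpolation=cv2.INTER_CUBIC),cv2.resize(t[120:290,230:410],(360,340),interpolation=cv2.INTER_CUBIC)]),np.hstack([w[:250,150:510],np.zeros((250,360,3),np.uint8)])]))
E
```

```text
{'clock': 28.5167, 'joints': [-0.0332, 0.5054, 0.2518, 1.3105, 0.0, -0.0625], 'ee_pos': [0.6659, -0.0221, 0.246], 'tcp_rot': [-0.046, 3.1346, -0.0005], 'ft_force': [1.0228, -1.109, -2.3129], 'width': 0.0709, 'grip_force': 49.3946}
[[-1.0, -0.029, 0.007], [-0.029, 1.0, -0.0], [-0.007, -0.0, -1.0]]
Fz [-2.31 -3.28 -3.13] -2.91 Ty [-0.234 -0.122 -0.066] -0.141
```

View pics/c14.png

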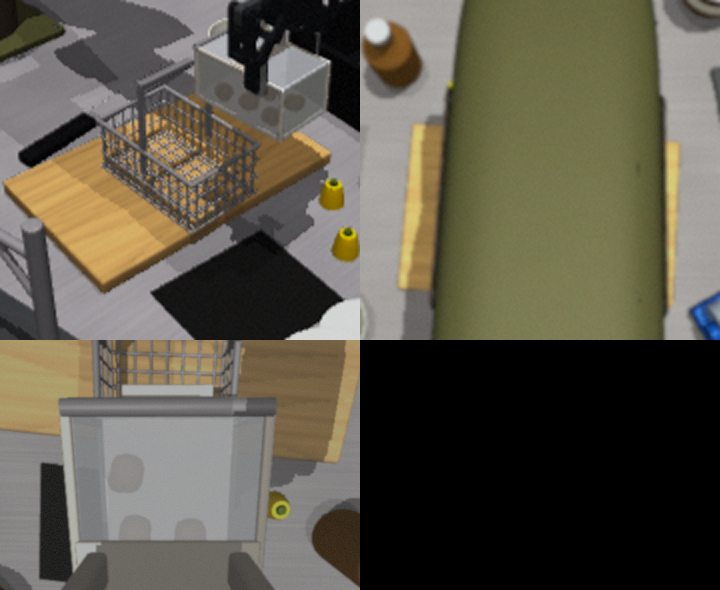

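```bash
python3 - <<'E'
from m import *
c=cam("scene")
f=lambda p:(220+p[0]/2,150+p[1]/2)
for n,p,z in [("base +x-y",(195,225),.022),("base +x+y",(256,187),.022),("base -x-y",(106,168),.022),("rim +x-y",(190,184),.094),("rim +x+y",(259,146),.094),("rim -x-y",(94,114),.094),("rim -x+y",(160,87),.094),("bail -y",(140,84),.184),("bail +y",(207,50),.184),("board",(105,288),.02),("board",(330,155),.02)]:
    print(n,ray(c,f(p),z).round(3))
E
```

```text
base +x-y [ 0.592 -0.068  0.022]
base +x+y [0.594 0.032 0.022]
base -x-y [ 0.44  -0.079  0.022]
rim +x-y [ 0.596 -0.08   0.094]
rim +x+y [0.602 0.024 0.094]
rim -x-y [ 0.42  -0.077  0.094]
rim -x+y [0.431 0.021 0.094]
bail -y [ 0.513 -0.078  0.184]
bail +y [0.511 0.026 0.184]
board [ 0.595 -0.204  0.02 ]
board [0.614 0.149 0.02 ]
```

```bash
cat >> m.py <<'E'
def segs(im,half=.036,yaw=None,minlen=.03):
    s=manip.sense(); P=np.array(s["ee_pos"]); T=R.from_rotvec(s["tcp_rot"]).as_matrix()
    X=-T[:,0]; Y=T[:,1]; K,p,Rm=cam("scene"); Q=P-half*Y
    def hit(u):
        d=Rm@np.linalg.solve(K,[u[0],u[1],1.]); q=p+d*(np.dot(Q-p,Y)/np.dot(d,Y)); r=(q-P)*1000; return np.array([r@X,r[2]])
    g=cv2.cvtColor(im,cv2.COLOR_BGR2GRAY)
    L=cv2.createLineSegmentDetector().detect(g)[0][:,0]
    for l in L:
        a,b=hit(l[:2]),hit(l[2:])
        if np.linalg.norm(a-b)>minlen*1000 and np.abs(a).max()<150 and np.abs(b).max()<150:
            if a[0]>b[0]: a,b=b,a
            d=b-a; print("seg",a.round(),b.round(),"ang",round(float(np.degrees(np.arctan2(d[1],d[0])))))
E
python3 - <<'E'
from m import *
im=tq(); segs(im)
E
```

```text
Fz [-3.68 -4.23 -3.29] -3.73 Ty [-0.045 -0.087 -0.062] -0.065
seg [36. 67.] [82. 71.] ang 5
seg [-42.  74.] [-40.  22.] ang -88
seg [82. 68.] [83. 26.] ang -89
seg [ 2. 25.] [27. 65.] ang 58
seg [81. 20.] [136.  14.] ang -6
seg [-81.  11.] [-23.  11.] ang 1
seg [29.  9.] [78. 65.] ang 49
seg [ 47. -27.] [ 84. -30.] ang -5
seg [-142.  -14.] [-84.  29.] ang 37
seg [-81.  13.] [-46.  42.] ang 40
seg [-149.  -59.] [-90.  -5.] ang 43
seg [-116.  -59.] [-79. -59.] ang 0
seg [ -49. -128.] [-34. -99.] ang 63
seg [-86.  16.] [-54.  41.] ang 38
seg [ 36. -35.] [79. 13.] ang 48
seg [-121.  -51.] [-79. -52.] ang -2
seg [ 58. -18.] [ 91. -21.] ang -6
seg [-23. -58.] [  7. -58.] ang -1
```

>>> step_arm:
  motion:
    - {"x":10,"y":-2,"z":0,"jaw":60,"yaw":0}
    - {"x":25,"y":-3,"z":5,"jaw":60,"yaw":0}
    - {"x":35,"y":-3,"z":15,"jaw":60,"yaw":0}
    - {"x":35,"y":-3,"z":20,"jaw":60,"yaw":0}
    - {"x":35,"y":-3,"z":20,"jaw":60,"yaw":0}

```text
clock: 29.23
ee_pos: [0.6264, -0.0261, 0.2205]
tcp_rot: [0.046, -3.138, -0.0]
ft_force: [0.4, -0.5, -3.6]
width: 0.0709
grip_force: 49.3
```

```bash
python3 - <<'E'
from m import *
st();im=tq(); segs(im)
E
```

```text
{'clock': 29.2333, 'joints': [-0.0417, 0.4481, 0.0898, 1.2158, 0.0001, -0.0708], 'ee_pos': [0.6264, -0.0261, 0.2205], 'tcp_rot': [0.0457, -3.1379, -0.0004], 'ft_force': [0.414, -0.5127, -3.6499], 'width': 0.0709, 'grip_force': 49.2523}
[[-1.0, -0.029, -0.003], [-0.029, 1.0, 0.0], [0.003, 0.0, -1.0]]
Fz [-3.65 -3.26 -2.69] -3.2 Ty [-0.106 -0.125 -0.089] -0.107
seg [43. 69.] [84. 73.] ang 6
seg [-45.  74.] [-43.  20.] ang -88
seg [ 8. 22.] [14. 53.] ang 78
seg [14. 50.] [40. 67.] ang 32
seg [  47. -121.] [132. -11.] ang 52
seg [-83.  10.] [-27.  10.] ang 0
seg [100. -40.] [130.  -0.] ang 54
seg [-30.  80.] [-2. 96.] ang 30
seg [-139. -129.] [-138.  -92.] ang 89
seg [29. 11.] [80. 66.] ang 47
seg [62. -9.] [109. -16.] ang -9
seg [-128.    6.] [-65.  51.] ang 35
seg [-127.    4.] [-93.  -1.] ang -8
seg [  61. -141.] [  87. -104.] ang 56
seg [-78.  15.] [-51.  37.] ang 39
seg [ -78. -143.] [-38. -97.] ang 49
seg [ -94. -142.] [ -57. -112.] ang 40
seg [-130.  -52.] [-87. -13.] ang 41
seg [-121.  -54.] [-89. -27.] ang 40
seg [-119. -123.] [-91. -95.] ang 46
seg [ 53. -13.] [86. 18.] ang 42
seg [-136.  -47.] [-87.  -6.] ang 40
seg [ 35. -42.] [ 58. -13.] ang 51
seg [-86.  15.] [-51.  46.] ang 41
seg [  34. -122.] [ 94. -46.] ang 51
seg [80.  4.] [127.   1.] ang -5
```

>>> step_arm:
  force: 20
  motion:
    - {"x":0,"y":0,"z":0,"jaw":71.4,"yaw":0}
    - {"x":0,"y":0,"z":0,"jaw":71.6,"yaw":0}
    - {"x":0,"y":0,"z":0,"jaw":71.6,"yaw":0}

```text
clock: 29.58
ee_pos: [0.6287, -0.0261, 0.2226]
tcp_rot: [-0.046, 3.14, -0.0]
ft_force: [0.3, 1.1, -2.7]
width: 0.0716
grip_force: 16.0
```

```bash
cat >> m.py <<'E'
def S():
    s=manip.sense(); print(round(s["clock"],2),s["ee_pos"].round(4) if hasattr(s["ee_pos"],"round") else s["ee_pos"],round(float(s["grip_force"]),1),round(float(s["width"])*1000,2))
E
python3 - <<'E'
from m import *
S();im=tq(); segs(im,minlen=.04)
E
```

```text
29.58 [ 0.6287 -0.0261  0.2226] 16.0 71.62
Fz [-2.7  -4.01 -3.02] -3.24 Ty [-0.063 -0.064 -0.146] -0.091
seg [43. 69.] [85. 74.] ang 7
seg [-44.  74.] [-43.  19.] ang -89
seg [-82.  11.] [-26.  11.] ang 0
seg [102. -38.] [130.  -1.] ang 53
seg [  46. -121.] [132. -11.] ang 52
seg [31. 13.] [82. 68.] ang 47
seg [ 62. -10.] [108. -15.] ang -6
seg [-129.    6.] [-65.  51.] ang 35
seg [  64. -139.] [  88. -104.] ang 55
seg [ -77. -143.] [-38. -98.] ang 49
seg [ -92. -140.] [ -58. -112.] ang 40
seg [-130.  -52.] [-87. -14.] ang 41
seg [-124.  -56.] [-85. -25.] ang 38
seg [75.  4.] [126.   0.] ang -4
seg [-89.  14.] [-48.  47.] ang 38
seg [-136.  -48.] [-87.  -7.] ang 40
seg [  17. -144.] [ 96. -43.] ang 52
```

>>> step_arm:
  motion:
    - {"x":0,"y":0,"z":0,"jaw":71.75,"yaw":0}
    - {"x":0,"y":0,"z":0,"jaw":71.75,"yaw":0}

```text
clock: 29.85
ee_pos: [0.628, -0.0261, 0.2224]
tcp_rot: [-0.046, 3.141, -0.0]
ft_force: [-0.9, -0.7, -3.9]
width: 0.0715
grip_force: 9.7
```

```bash
python3 - <<'E'
from m import *
S();im=tq(); segs(im,minlen=.045)
S()
E
```

```text
29.85 [ 0.628  -0.0261  0.2224] 9.7 71.53
Fz [-3.93 -4.15 -2.91] -3.66 Ty [-0.066 -0.005 -0.045] -0.039
seg [41. 65.] [84. 77.] ang 15
seg [-44.  74.] [-42.  19.] ang -88
seg [ 6. 11.] [15. 57.] ang 79
seg [-127.  -93.] [-124. -143.] ang -86
seg [-80.  -4.] [-26.   7.] ang 11
seg [101. -40.] [130.  -0.] ang 54
seg [  47. -121.] [131. -13.] ang 52
seg [ -66. -146.] [ -29. -104.] ang 49
seg [-128.    6.] [-64.  51.] ang 35
seg [65. -9.] [109. -17.] ang -10
seg [ -77. -143.] [-37. -98.] ang 48
seg [  71. -141.] [  96. -104.] ang 55
seg [ -91. -142.] [ -50. -103.] ang 44
seg [-130.  -52.] [-86. -14.] ang 41
seg [30. 17.] [80. 69.] ang 46
seg [-121.  -55.] [-85. -25.] ang 40
seg [28. 14.] [ 37. -31.] ang -78
seg [-136.  -48.] [-87.  -7.] ang 40
seg [-60. -59.] [-11. -49.] ang 11
seg [  49. -103.] [ 95. -46.] ang 51
seg [ 56. -15.] [94. 23.] ang 46
29.95 [ 0.6279 -0.0261  0.2223] 9.4 71.55
```

>>> step_arm:
  motion:
    - {"x":0,"y":0,"z":0,"jaw":71.75,"yaw":0}
    - {"x":0,"y":0,"z":0,"jaw":71.75,"yaw":0}

```text
clock: 30.12
ee_pos: [0.6279, -0.0261, 0.2223]
tcp_rot: [-0.046, 3.141, -0.0]
ft_force: [-0.2, -0.1, -3.7]
width: 0.0718
grip_force: 9.1
```

```bash
cat >> m.py <<'E'
def Q(minlen=.045):
    S(); im=tq(); 
    import io,contextlib
    b=io.StringIO()
    with contextlib.redirect_stdout(b): segs(im,minlen=minlen)
    for l in b.getvalue().splitlines():
        n=[float(v) for v in l.replace("seg","").replace("ang","").replace("[","").replace("]","").split()]
        if n[0]>-105 and n[1]<80 and n[3]>-70 and n[1]>-130 and 5<n[4]<75 and n[2]<70: print(l)
E
python3 -c "
from m import *
Q()"
```

```text
30.12 [ 0.6279 -0.0261  0.2223] 9.1 71.81
Fz [-3.73 -3.06 -3.51] -3.43 Ty [-0.118 -0.077 -0.115] -0.104
seg [ 7. 36.] [32. 80.] ang 62
seg [-68. -29.] [-27.  -4.] ang 31
seg [-11. -63.] [ 47. -33.] ang 27
seg [  3. -45.] [ 43. -25.] ang 27
```

>>> step_arm:
  motion:
    - {"x":6,"y":0,"z":0,"jaw":71.5,"yaw":0}
    - {"x":12,"y":0,"z":0,"jaw":71.5,"yaw":0}
    - {"x":18,"y":0,"z":0,"jaw":71.5,"yaw":0}
    - {"x":18,"y":0,"z":0,"jaw":71.5,"yaw":0}

```text
clock: 30.55
ee_pos: [0.608, -0.0267, 0.2225]
tcp_rot: [0.046, -3.14, -0.0]
ft_force: [-0.6, -0.2, -3.5]
width: 0.0717
grip_force: 13.1
```

```bash
python3 -c "
from m import *
Q(.035)"
```

```text
30.55 [ 0.608  -0.0267  0.2225] 13.1 71.72
Fz [-3.51 -2.63 -3.29] -3.14 Ty [-0.052 -0.166 -0.044] -0.087
seg [-69. -30.] [-27.  -4.] ang 31
seg [-72. -26.] [-32.   9.] ang 40
seg [29. 25.] [65. 60.] ang 43
```

>>> step_arm:
  motion:
    - {"x":0,"y":0,"z":0,"jaw":71.75,"yaw":0}
    - {"x":0,"y":0,"z":0,"jaw":71.75,"yaw":0}
    - {"x":0,"y":0,"z":0,"jaw":71.6,"yaw":0}

```text
clock: 30.9
ee_pos: [0.6101, -0.0267, 0.2223]
tcp_rot: [-0.046, 3.141, -0.0]
ft_force: [0.5, -0.4, -2.7]
width: 0.0719
grip_force: 10.4
```

```bash
python3 -c "
from m import *
Q(.035)"
```

```text
30.9 [ 0.6101 -0.0267  0.2223] 10.4 71.89
Fz [-2.73 -3.16 -1.84] -2.58 Ty [ 0.006 -0.043 -0.   ] -0.012
seg [-65. -28.] [-27.  -6.] ang 30
seg [-72. -26.] [-33.   7.] ang 39
seg [-96. -38.] [-40.  12.] ang 42
seg [32. 27.] [65. 60.] ang 45
```

>>> step_arm:
  motion:
    - {"x":0,"y":0,"z":0,"jaw":71.8,"yaw":0}
    - {"x":0,"y":0,"z":0,"jaw":71.8,"yaw":0}
    - {"x":0,"y":0,"z":0,"jaw":71.6,"yaw":0}

```text
clock: 31.25
ee_pos: [0.61, -0.0266, 0.2222]
tcp_rot: [0.046, -3.141, -0.0]
ft_force: [0.2, -0.4, -2.8]
width: 0.0718
grip_force: 10.4
```

```bash
python3 -c "
from m import *
Q(.035)"
```

```text
31.25 [ 0.61   -0.0266  0.2222] 10.4 71.79
Fz [-2.77 -2.79 -3.05] -2.87 Ty [-0.089 -0.058 -0.016] -0.054
seg [ 1. 23.] [19. 58.] ang 63
seg [-65. -28.] [-31.  -8.] ang 30
seg [-72. -26.] [-33.   7.] ang 40
seg [15. 29.] [41. 56.] ang 46
seg [35. 29.] [65. 60.] ang 46
```

>>> step_arm:
  motion:
    - {"x":0,"y":0,"z":0,"jaw":71.9,"yaw":0}
    - {"x":0,"y":0,"z":0,"jaw":71.9,"yaw":0}

```text
clock: 31.52
ee_pos: [0.6098, -0.0267, 0.2223]
tcp_rot: [0.046, -3.141, -0.0]
ft_force: [-0.1, 0.4, -3.2]
width: 0.0719
grip_force: 3.2
```

```bash
python3 -c "
from m import *
Q(.035); S()"
```

```text
31.52 [ 0.6098 -0.0267  0.2223] 3.2 71.9
Fz [-3.15 -3.04 -2.91] -3.03 Ty [0.007 0.057 0.067] 0.043
seg [ 9. 39.] [33. 82.] ang 61
seg [15. 25.] [53. 59.] ang 42
31.62 [ 0.6098 -0.0267  0.2223] 2.4 71.79
```

>>> step_arm:
  motion:
    - {"x":0,"y":0,"z":0,"jaw":71.3,"yaw":0}
    - {"x":0,"y":0,"z":0,"jaw":71.3,"yaw":0}

```text
clock: 31.78
ee_pos: [0.6099, -0.0267, 0.2223]
tcp_rot: [0.046, -3.141, 0.0]
ft_force: [0.6, 0.4, -2.1]
width: 0.0711
grip_force: 13.1
```

```bash
python3 -c "
from m import *
S();im=tq(); cv2.imwrite('pics/s20.png',im); segs(im,minlen=.025)
shot('wrist','w20')" | awk '{print}' | head -60
```

```text
31.78 [ 0.6099 -0.0267  0.2223] 13.1 71.11
Fz [-2.11 -3.44 -2.95] -2.83 Ty [0.028 0.039 0.068] 0.045
seg [18. 56.] [41. 94.] ang 59
seg [81. 73.] [120.  56.] ang -24
seg [51. 62.] [52. 92.] ang 89
seg [ 60. -15.] [121.  55.] ang 49
seg [50. 55.] [68. 74.] ang 47
seg [91. 71.] [ 91. 103.] ang 89
seg [-45.  75.] [-44.  17.] ang -89
seg [-66. -23.] [-28.  13.] ang 43
seg [33. 75.] [48. 98.] ang 58
seg [21. 53.] [46. 65.] ang 24
seg [15. 23.] [51. 58.] ang 45
seg [12. 16.] [63. -5.] ang -23
seg [ -95. -141.] [ -90. -109.] ang 80
seg [ 88. -11.] [113.  40.] ang 64
seg [-42.  -8.] [-19. -18.] ang -24
seg [ 85. -80.] [149.  -1.] ang 52
seg [-30.  76.] [-6. 98.] ang 43
seg [-120.  -96.] [-120. -129.] ang -90
seg [ 58. -72.] [ 89. -12.] ang 63
seg [141. -64.] [144. -39.] ang 83
seg [ 82. -69.] [106. -41.] ang 50
seg [-114.   11.] [-56.  51.] ang 35
seg [  91. -142.] [120. -97.] ang 57
seg [-117.    4.] [-68.  -0.] ang -5
seg [-108.  -93.] [-106.  -68.] ang 87
seg [ 87. -94.] [119. -97.] ang -4
seg [-83.  61.] [-54.  58.] ang -7
seg [-66. -14.] [-39.  14.] ang 46
seg [ -73. -141.] [ -37. -109.] ang 41
seg [-112.  -52.] [-68. -14.] ang 40
seg [-103.  -54.] [-66. -25.] ang 38
seg [  16. -116.] [ 62. -16.] ang 65
seg [-75. -38.] [-38. -37.] ang 1
seg [ -43. -111.] [-31. -85.] ang 66
seg [-118.  -48.] [-65.  -4.] ang 40
seg [-64. -29.] [-35. -30.] ang -1
seg [23. 21.] [64.  2.] ang -25
seg [  52. -125.] [ 78. -89.] ang 53
seg [26. 26.] [56. 56.] ang 44
seg [  50. -138.] [  80. -100.] ang 52
seg [67.  2.] [111.  51.] ang 48
seg [103.   4.] [145.   0.] ang -5
seg [47. 19.] [63. 53.] ang 65
```

```bash
python3 - <<'E'
from m import *
c=cam("scene"); a=cv2.imread("pics/s14.png"); b=cv2.imread("pics/s20.png")
d=cv2.absdiff(a,b).max(axis=2); h=cv2.cvtColor(b,cv2.COLOR_BGR2HSV)
m=cv2.morphologyEx((d>35).astype(np.uint8),cv2.MORPH_OPEN,np.ones((2,2)))
for uv,s in blobs(m,12):
    p=ray(c,uv,.035)
    if .38<p[0]<.85 and -.3<p[1]<.3:
        x,y=map(int,uv); print(uv,s[4],s[:4],p.round(3),h[y,x],cv2.cvtColor(a,cv2.COLOR_BGR2HSV)[y,x])
# ginger colour from initial view through clear roof
w=cv2.cvtColor(cv2.imread("pics/w8.png"),cv2.COLOR_BGR2HSV); print("ginger/roof",w[142,302],w[130,330])
E
```

```text
[369.2 223.4] 384 [357 201  25  43] [0.587 0.117 0.035] [ 19 136 214] [ 18 142 129]
[335.1 210.4] 14 [333 209   5   4] [0.488 0.093 0.035] [30  8 99] [ 17 143 118]
[333.5 216.6] 38 [330 213   8   8] [0.504 0.071 0.035] [18 13 99] [14 78 75]
[351.  220.1] 88 [343 213  15  16] [0.546 0.093 0.035] [13 30 76] [ 17 143 123]
[321.7 229.5] 204 [313 216  16  24] [0.522 0.011 0.035] [15 28 90] [ 17 118 130]
[296.2 223.4] 30 [294 220   5   8] [ 0.46  -0.019  0.035] [ 14 170  54] [ 18 127 209]
[333.7 224.4] 44 [330 221   8   8] [0.528 0.048 0.035] [20  8 98] [ 16 101  81]
[341.2 221.7] 15 [339 220   5   5] [0.533 0.07  0.035] [16 34 97] [ 17 127  88]
[330.9 230.9] 14 [330 229   3   5] [0.542 0.024 0.035] [20  8 98] [ 17 146 124]
[332.8 237. ] 17 [330 235   7   5] [0.562 0.011 0.035] [ 20  20 113] [ 4 30 68]
[370.1 253.6] 483 [357 235  28  40] [0.664 0.032 0.035] [143   6 164] [150   6  89]
[307.3 242.3] 23 [306 239   5   7] [ 0.534 -0.048  0.035] [ 16 187  64] [ 18 139 185]
[321.2 252.4] 19 [320 250   4   6] [ 0.583 -0.048  0.035] [ 17 149  84] [ 18 143 173]
[332.8 266.1] 39 [329 263   8   7] [ 0.634 -0.061  0.035] [143  16  65] [140   6 133]
ginger/roof [ 15  10 150] [150   2 164]
```

```bash
cat >> m.py <<'E'
def ging(im,amin=8):
    c=cam("scene"); h=cv2.cvtColor(im,cv2.COLOR_BGR2HSV); H,S_,V=cv2.split(h)
    m=(H>=8)&(H<=20)&(S_>=135)&(V<105)
    for uv,s in blobs(m,amin):
        p=ray(c,uv,.031)
        if .36<p[0]<.85 and -.3<p[1]<.2: print("g",uv,s[4],p.round(3))
E
python3 -c "
from m import *
for f in ('s14','s20'): print(f); ging(cv2.imread(f'pics/{f}.png'))
"
```

```text
s14
g [318.7 263.6] 461 [ 0.603 -0.076  0.031]
g [228.8 250.3] 25 [ 0.425 -0.2    0.031]
g [303.8 367.2] 8 [ 0.777 -0.276  0.031]
s20
g [294.7 221.5] 24 [ 0.447 -0.013  0.031]
g [313.4 232.4] 14 [ 0.513 -0.008  0.031]
g [315.3 265.4] 425 [ 0.602 -0.085  0.031]
g [306. 240.] 13 [ 0.522 -0.041  0.031]
g [228.8 250.3] 26 [ 0.425 -0.2    0.031]
g [303.6 367.1] 8 [ 0.777 -0.276  0.031]
```

>>> step_arm:
  force: 40
  motion:
    - {"x":0,"y":0,"z":0,"jaw":60,"yaw":0}
    - {"x":0,"y":0,"z":0,"jaw":60,"yaw":0}
    - {"x":0,"y":0,"z":-20,"jaw":60,"yaw":0}
    - {"x":0,"y":0,"z":-40,"jaw":60,"yaw":0}
    - {"x":0,"y":0,"z":-60,"jaw":60,"yaw":0}
    - {"x":-20,"y":0,"z":-60,"jaw":60,"yaw":0}
    - {"x":-40,"y":0,"z":-60,"jaw":60,"yaw":0}
    - {"x":-60,"y":0,"z":-60,"jaw":60,"yaw":0}
    - {"x":-60,"y":0,"z":-60,"jaw":60,"yaw":0}

```text
clock: 32.68
ee_pos: [0.6735, -0.0248, 0.2813]
tcp_rot: [-0.046, 3.138, 0.0]
ft_force: [0.3, -0.8, -3.8]
width: 0.0701
grip_force: 47.7
```

```bash
python3 -c "
from m import *
S();im=tq(); cv2.imwrite('pics/s21.png',im); ging(im,5); segs(im,minlen=.04)
shot('wrist','w21')" | awk '/seg/{if(\$NF>50&&\$NF<80||\$NF<-15&&\$NF>-40)print;next}{print}' 2>/dev/null || true; python3 - <<'E'
E
```

```text
Exception ignored on flushing sys.stdout:
BrokenPipeError: [Errno 32] Broken pipe
```

```bash
python3 - <<'E'
from m import *
im=cv2.imread('pics/s21.png'); ging(im,5); tq(); segs(im,minlen=.05)
w=cv2.imread('pics/w21.png'); c=cam("wrist"); h=cv2.cvtColor(w,cv2.COLOR_BGR2HSV); H,S_,V=cv2.split(h)
m=(H>=8)&(H<=20)&(S_>=110)&(V<130)
for uv,s in blobs(m,25): print("w",uv,s[4],ray(c,uv,.031).round(3),h[int(uv[1]),int(uv[0])])
E
```

```text
g [294.6 221.2] 30 [ 0.446 -0.013  0.031]
g [315.5 233. ] 39 [ 0.518 -0.006  0.031]
g [319.2 263.4] 463 [ 0.603 -0.074  0.031]
g [289.4 236.6] 5 [ 0.484 -0.063  0.031]
g [285.6 238.8] 5 [ 0.484 -0.075  0.031]
g [306. 240.] 13 [ 0.522 -0.041  0.031]
g [228.8 250.4] 26 [ 0.425 -0.2    0.031]
g [303.7 367. ] 9 [ 0.777 -0.276  0.031]
Fz [-3.44 -2.45 -2.45] -2.78 Ty [0.021 0.059 0.11 ] 0.063
seg [ 3. 22.] [39. 89.] ang 62
seg [68. 81.] [114. 119.] ang 39
seg [-39.  76.] [-37.  25.] ang -88
seg [17. 15.] [66. -9.] ang -25
seg [-111.  -59.] [-60. -12.] ang 42
seg [ 40. -88.] [ 81. -27.] ang 56
seg [-61. -34.] [-60. -88.] ang -89
seg [-142.  -53.] [-88. -13.] ang 37
seg [-133.  -97.] [-81. -98.] ang 0
seg [70.  0.] [106.  42.] ang 49
seg [  21. -106.] [ 65. -15.] ang 64
w [468.9   1.2] 32 [0.494 0.126 0.031] [ 18 110 125]
w [339.5  21.1] 246 [ 0.516 -0.005  0.031] [ 15 133 132]
w [401.9  15.9] 70 [0.51  0.059 0.031] [ 17 111 120]
w [435.2  18.6] 272 [0.511 0.094 0.031] [ 19 105 119]
w [471.3  15.7] 35 [0.507 0.131 0.031] [ 18 115 126]
w [305.   23.3] 275 [ 0.52  -0.041  0.031] [ 16 131 113]

[... 221 characters left out ...]
 35.1] 46 [0.527 0.091 0.031] [ 17 110 125]
w [443.8  35.8] 39 [0.527 0.105 0.031] [ 18 112 125]
w [397.1  40.6] 38 [0.533 0.056 0.031] [ 18 105 129]
w [635.7  55.2] 149 [0.54  0.312 0.031] [ 11 190  98]
w [436.4  59.3] 43 [0.55  0.1   0.031] [ 17 108 128]
w [451.6  59.1] 28 [0.549 0.116 0.031] [ 18 110 125]
w [404.9  63.8] 38 [0.555 0.067 0.031] [ 17 114 127]
w [504.6 197.2] 5233 [0.701 0.203 0.031] [ 16 142 117]
w [161.5 240.1] 314 [ 0.769 -0.217  0.031] [ 17 142  45]
w [141.2 257.5] 564 [ 0.794 -0.245  0.031] [ 15 112  50]
w [  1.8 278.1] 42 [ 0.829 -0.431  0.031] [ 16 122  71]
w [182.1 286.1] 93 [ 0.835 -0.197  0.031] [ 19 143  48]
w [ 54.1 336.7] 658 [ 0.92  -0.381  0.031] [ 20 130  47]
```

>>> step_arm:
  motion:
    - {"x":0,"y":-30,"z":0,"jaw":60,"yaw":0}
    - {"x":5,"y":-65,"z":0,"jaw":60,"yaw":0}
    - {"x":15,"y":-95,"z":0,"jaw":60,"yaw":0}
    - {"x":25,"y":-104,"z":10,"jaw":60,"yaw":0}
    - {"x":25,"y":-104,"z":40,"jaw":60,"yaw":0}
    - {"x":25,"y":-104,"z":70,"jaw":60,"yaw":0}
    - {"x":25,"y":-104,"z":100,"jaw":60,"yaw":0}
    - {"x":25,"y":-104,"z":122,"jaw":60,"yaw":0}
    - {"x":25,"y":-104,"z":122,"jaw":60,"yaw":0}

```text
clock: 33.68
ee_pos: [0.6432, -0.1289, 0.1551]
tcp_rot: [0.045, -3.131, -0.003]
ft_force: [-1.3, 0.2, -4.1]
width: 0.0701
grip_force: 47.3
```

```bash
python3 - <<'E'
from m import *
S();im=tq(); cv2.imwrite('pics/s22.png',im); segs(im,minlen=.04); ging(im,5)
E
```

```text
33.68 [ 0.6432 -0.1289  0.1551] 47.3 70.06
Fz [-4.14 -2.93 -2.21] -3.09 Ty [0.229 0.018 0.009] 0.085
seg [44. 57.] [80. 98.] ang 49
seg [11. 19.] [43. 55.] ang 48
seg [-142.  -11.] [-113.   18.] ang 45
seg [ 57. -23.] [121.  70.] ang 55
seg [-54.  59.] [-50.   2.] ang -86
seg [11. 13.] [ 61. -10.] ang -25
seg [ 44. -68.] [122.  40.] ang 54
seg [  16. -114.] [ 47. -60.] ang 60
seg [-42. -87.] [-14. -34.] ang 62
seg [-81.  53.] [-39.  93.] ang 44
seg [21. 20.] [66. -1.] ang -25
seg [-35.  59.] [ 2. 97.] ang 45
seg [69.  5.] [114.  67.] ang 54
seg [24. 25.] [68. 77.] ang 50
seg [-122.  112.] [-85.  72.] ang -47
g [418.2 227.2] 950 [0.679 0.2   0.031]
g [316.1 231.5] 33 [ 0.515 -0.001  0.031]
g [367.1 239.1] 77 [0.621 0.07  0.031]
g [306. 240.] 13 [ 0.522 -0.041  0.031]
g [228.7 250.2] 24 [ 0.424 -0.2    0.031]
g [269.5 284.5] 125 [ 0.578 -0.197  0.031]
g [303.9 367.1] 7 [ 0.777 -0.276  0.031]
```

>>> step_arm:
  force: 20
  motion:
    - {"x":0,"y":0,"z":15,"jaw":60,"yaw":0}
    - {"x":0,"y":0,"z":30,"jaw":60,"yaw":0}
    - {"x":0,"y":0,"z":37,"jaw":60,"yaw":0}
    - {"x":0,"y":0,"z":41,"jaw":60,"yaw":0}
    - {"x":0,"y":0,"z":41,"jaw":71.2,"yaw":0}

```text
clock: 34.2
ee_pos: [0.6481, -0.1296, 0.1201]
tcp_rot: [-0.046, 3.141, 0.0]
ft_force: [0.1, -0.3, -2.7]
width: 0.0713
grip_force: 19.2
```

```bash
python3 - <<'E'
from m import *
S();im=tq(); segs(im,minlen=.04);S()
E
```

```text
34.2 [ 0.6481 -0.1296  0.1201] 19.2 71.32
Fz [-2.66 -2.57 -2.23] -2.49 Ty [0.095 0.11  0.112] 0.106
seg [  35. -137.] [105. -85.] ang 37
seg [ 60. -23.] [120.  67.] ang 57
seg [16. 23.] [ 82. 104.] ang 51
seg [ -18. -110.] [ 61. -21.] ang 48
seg [ 85. 101.] [119.  69.] ang -43
seg [ -30. -116.] [  44. -129.] ang -10
seg [-53.  58.] [-50.   3.] ang -87
seg [14. 14.] [ 55. -22.] ang -42
seg [-88.  81.] [-43.  79.] ang -3
seg [-83.  93.] [-40. 133.] ang 43
seg [-118.  148.] [-84. 113.] ang -45
34.3 [ 0.6487 -0.1296  0.1205] 19.2 70.72
```

>>> step_arm:
  motion:
    - {"x":-10,"y":0,"z":6,"jaw":71.4,"yaw":0}
    - {"x":-20,"y":0,"z":12,"jaw":71.4,"yaw":0}
    - {"x":-29,"y":0,"z":16,"jaw":71.4,"yaw":0}
    - {"x":-38,"y":0,"z":21,"jaw":71.4,"yaw":0}
    - {"x":-46,"y":0,"z":26,"jaw":71.4,"yaw":0}
    - {"x":-54,"y":0,"z":32,"jaw":71.4,"yaw":0}
    - {"x":-54,"y":0,"z":32,"jaw":71.4,"yaw":0}

```text
clock: 34.88
ee_pos: [0.7035, -0.1278, 0.0853]
tcp_rot: [-0.047, 3.141, 0.0]
ft_force: [2.1, -0.6, -1.2]
width: 0.0713
grip_force: 15.1
```

```bash
python3 - <<'E'
from m import *
st();im=tq(); segs(im,minlen=.04);S()
E
```

```text
{'clock': 34.8833, 'joints': [-0.1799, 0.6718, 0.1315, 1.0305, 0.0003, -0.2095], 'ee_pos': [0.7035, -0.1278, 0.0853], 'tcp_rot': [-0.0465, 3.1412, 0.0004], 'ft_force': [2.0826, -0.5539, -1.2137], 'width': 0.0713, 'grip_force': 15.1251}
[[-1.0, -0.03, 0.0], [-0.03, 1.0, 0.0], [-0.0, 0.0, -1.0]]
Fz [-1.21 -1.78 -0.99] -1.33 Ty [-0.235 -0.147 -0.094] -0.158
seg [  2. -85.] [ 53. -51.] ang 34
seg [103.   4.] [136.  52.] ang 55
seg [ 78. -49.] [105.   6.] ang 64
seg [  84. -113.] [ 137. -133.] ang -21
seg [-47.  70.] [-44.  -2.] ang -87
seg [21. 60.] [ 43. 113.] ang 67
seg [-61. -85.] [-10. -97.] ang -13
seg [ 38. -49.] [92. 50.] ang 61
seg [80. 99.] [93. 52.] ang -75
seg [35. 85.] [74. 98.] ang 19
seg [-70. -79.] [ 35. -50.] ang 16
seg [-85. -22.] [-25.  -7.] ang 15
seg [-131.   58.] [-82.  58.] ang 1
seg [-84. -19.] [-52.  21.] ang 52
seg [23. 10.] [73. 90.] ang 58
seg [-147.  115.] [-94. 113.] ang -1
seg [21.  1.] [ 34. -42.] ang -74
seg [-98. -26.] [-52.  32.] ang 52
seg [47. 39.] [86. 50.] ang 16
34.98 [ 0.702  -0.1279  0.0864] 14.9 71.42
```

>>> step_arm:
  motion:
    - {"x":-7,"y":0,"z":7,"jaw":71.4,"yaw":0}
    - {"x":-14,"y":0,"z":14,"jaw":71.4,"yaw":0}
    - {"x":-19,"y":0,"z":22,"jaw":71.4,"yaw":0}
    - {"x":-19,"y":0,"z":24,"jaw":71.4,"yaw":0}
    - {"x":-19,"y":0,"z":24,"jaw":71.4,"yaw":0}

```text
clock: 35.4
ee_pos: [0.7213, -0.1273, 0.0623]
tcp_rot: [0.046, -3.141, -0.0]
ft_force: [0.7, 0.3, -0.8]
width: 0.0715
grip_force: 15.1
```

```bash
python3 - <<'E'
from m import *
S();im=tq(); segs(im,minlen=.045);S()
E
```

```text
35.4 [ 0.7213 -0.1273  0.0623] 15.1 71.49
Fz [-0.85 -1.75 -2.07] -1.55 Ty [-0.104 -0.143 -0.085] -0.111
seg [ -53. -102.] [ 19. -33.] ang 43
seg [85. 30.] [118.  76.] ang 55
seg [ 60. -26.] [86. 27.] ang 64
seg [ 68. -90.] [ 119. -110.] ang -21
seg [-45.  58.] [-43.   1.] ang -88
seg [ 7. -3.] [15. 62.] ang 83
seg [ 76. 140.] [138. 121.] ang -17
seg [-88. -62.] [-30. -72.] ang -10
seg [76. 97.] [76. 50.] ang -89
seg [ 38. -24.] [76. 48.] ang 62
seg [-97.   1.] [-50.   1.] ang 1
seg [20.  2.] [71. 91.] ang 60
seg [-79. -55.] [-11. -55.] ang -1
seg [-88.   6.] [-26.  93.] ang 55
seg [-99.   4.] [-55.  62.] ang 53
seg [ 33. -23.] [67. 41.] ang 62
35.5 [ 0.7206 -0.1274  0.063 ] 15.0 71.55
```

>>> step_arm:
  force: 30
  motion:
    - {"x":0,"y":0,"z":2,"jaw":71.7,"yaw":0}
    - {"x":0,"y":0,"z":2,"jaw":78,"yaw":0}
    - {"x":0,"y":0,"z":2,"jaw":83,"yaw":0}
    - {"x":0,"y":0,"z":6,"jaw":83,"yaw":0}
    - {"x":0,"y":0,"z":9,"jaw":83,"yaw":0}
    - {"x":0,"y":0,"z":9,"jaw":60,"yaw":0}
    - {"x":0,"y":0,"z":9,"jaw":60,"yaw":0}
    - {"x":0,"y":0,"z":9,"jaw":60,"yaw":0}
    - {"x":0,"y":0,"z":9,"jaw":60,"yaw":0}
    - {"x":0,"y":0,"z":0,"jaw":60,"yaw":0}
    - {"x":0,"y":0,"z":-10,"jaw":60,"yaw":0}
    - {"x":0,"y":0,"z":-10,"jaw":60,"yaw":0}

```text
clock: 36.5
ee_pos: [0.7226, -0.1277, 0.0762]
tcp_rot: [-0.046, 3.137, -0.001]
ft_force: [0.9, -0.5, -2.0]
width: 0.0707
grip_force: 36.2
```

```bash
python3 - <<'E'
from m import *
st();im=tq(); segs(im,minlen=.045)
w=shot("wrist","w30")[1]; cv2.imwrite("pics/s30.png",im)
E
```

```text
{'clock': 36.5, 'joints': [-0.175, 0.7071, 0.1769, 1.0363, 0.0001, -0.2042], 'ee_pos': [0.7226, -0.1277, 0.0762], 'tcp_rot': [-0.0458, 3.1371, -0.0012], 'ft_force': [0.8745, -0.5087, -2.0222], 'width': 0.0707, 'grip_force': 36.2454}
[[-1.0, -0.029, 0.004], [-0.029, 1.0, -0.001], [-0.004, -0.001, -1.0]]
Fz [-2.02 -3.23 -3.66] -2.97 Ty [-0.252 -0.116 -0.125] -0.165
seg [-27. -83.] [ 18. -47.] ang 38
seg [83. 17.] [117.  64.] ang 55
seg [ 59. -37.] [85. 18.] ang 64
seg [ 5. -2.] [17. 64.] ang 79
seg [-45.  57.] [-42.   5.] ang -87
seg [-101.  -66.] [-31. -83.] ang -14
seg [77. 56.] [ 77. 106.] ang 90
seg [-86. -49.] [ 13. -46.] ang 1
seg [ 28. -37.] [78. 57.] ang 62
seg [21. 10.] [73. 98.] ang 59
seg [-149.   70.] [-103.   70.] ang 0
seg [ 27. -26.] [67. 48.] ang 61
```

>>> step_arm:
  motion:
    - {"x":-5,"y":15,"z":0,"jaw":60,"yaw":0}
    - {"x":-11,"y":37,"z":0,"jaw":60,"yaw":0}
    - {"x":-11,"y":37,"z":0,"jaw":60,"yaw":0}
    - {"x":-11,"y":37,"z":8,"jaw":60,"yaw":0}
    - {"x":-11,"y":37,"z":14,"jaw":60,"yaw":0}
    - {"x":-11,"y":37,"z":18,"jaw":60,"yaw":0}
    - {"x":-11,"y":37,"z":20,"jaw":60,"yaw":0}
    - {"x":-11,"y":37,"z":20,"jaw":60,"yaw":0}

```text
clock: 37.32
ee_pos: [0.7301, -0.0903, 0.0536]
tcp_rot: [0.045, -3.14, -0.001]
ft_force: [-1.2, 2.0, 2.4]
width: 0.0711
grip_force: 37.1
```

```bash
python3 - <<'E'
from m import *
st();im=tq(); cv2.imwrite("pics/s31.png",im); segs(im,minlen=.05)
E
```

```text
{'clock': 37.3167, 'joints': [-0.1233, 0.7304, 0.1614, 1.0028, 0.0005, -0.1518], 'ee_pos': [0.7301, -0.0903, 0.0536], 'tcp_rot': [0.0447, -3.1403, -0.001], 'ft_force': [-1.1903, 1.9948, 2.3963], 'width': 0.0711, 'grip_force': 37.0894}
[[-1.0, -0.028, -0.001], [-0.028, 1.0, 0.001], [0.001, 0.001, -1.0]]
Fz [2.4  2.1  2.03] 2.17 Ty [0.396 0.41  0.434] 0.413
seg [ -85. -134.] [ -7. -75.] ang 37
seg [ 48. -15.] [83. 35.] ang 55
seg [85. 50.] [112.  93.] ang 59
seg [ 20. -75.] [ 48. -18.] ang 64
seg [-42.  59.] [-39.   8.] ang -87
seg [  74. -132.] [130. -91.] ang 36
seg [-149. -101.] [-96. -32.] ang 53
seg [-96. -48.] [ 20. -48.] ang 0
seg [ 21. -49.] [71. 50.] ang 63
seg [21. 11.] [71. 99.] ang 60
seg [-89.  16.] [-43.  82.] ang 56
seg [-140.  101.] [-84.  99.] ang -3
seg [ 23. -29.] [61. 43.] ang 62
```

Seated on the mat (upward force, floor level at z≈0.005). Release and rise.

>>> step_arm:
  motion:
    - {"x":0,"y":0,"z":-1,"jaw":71.7,"yaw":0}
    - {"x":0,"y":0,"z":-1,"jaw":78,"yaw":0}
    - {"x":0,"y":0,"z":-1,"jaw":83,"yaw":0}
    - {"x":0,"y":0,"z":-1,"jaw":83,"yaw":0}
    - {"x":0,"y":0,"z":-20,"jaw":83,"yaw":0}
    - {"x":0,"y":0,"z":-60,"jaw":83,"yaw":0}
    - {"x":0,"y":0,"z":-100,"jaw":83,"yaw":0}
    - {"x":0,"y":0,"z":-140,"jaw":83,"yaw":0}
    - {"x":0,"y":0,"z":-180,"jaw":83,"yaw":0}
    - {"x":0,"y":0,"z":-220,"jaw":83,"yaw":0}
    - {"x":40,"y":0,"z":-230,"jaw":83,"yaw":0}
    - {"x":40,"y":0,"z":-230,"jaw":83,"yaw":0}
    - {"x":40,"y":0,"z":-230,"jaw":83,"yaw":0}

```text
clock: 38.5
ee_pos: [0.6901, -0.0916, 0.2848]
tcp_rot: [-0.045, 3.14, -0.001]
ft_force: [1.0, -0.3, -0.2]
width: 0.0829
grip_force: 0.0
```

```bash
python3 - <<'E'
from m import *
st()
c,w=shot("wrist","w32"); c2,s=shot("scene","s32")
h=cv2.cvtColor(w,cv2.COLOR_BGR2HSV); H,S_,V=cv2.split(h)
g=cv2.cvtColor(w,cv2.COLOR_BGR2GRAY)
# caddy floor region: dark spots on whitish; mat mask
m=cv2.morphologyEx(((V>120)&(S_<25)).astype(np.uint8),cv2.MORPH_OPEN,np.ones((3,3)))
for P in [(.637,-.054,.064),(.637,-.126,.064),(.753,-.054,.064),(.753,-.126,.064)]: print("pred corner",proj(c,P).round())
for uv,b in blobs(V<48,800): print("dark",uv,b,ray(c,uv,.004).round(3))
L=cv2.createLineSegmentDetector().detect(g)[0][:,0]
for l in L:
    a,b=ray(c,l[:2],.064),ray(c,l[2:],.064)
    if np.linalg.norm(a-b)>.035 and .6<a[0]<.8 and -.2<a[1]<0 and .6<b[0]<.8: print("L",l.round(),a[:2].round(3),b[:2].round(3))
ging(s,5)
E
```

```text
{'clock': 38.5, 'joints': [-0.1318, 0.5685, 0.4612, 1.4621, -0.0001, -0.1607], 'ee_pos': [0.6901, -0.0916, 0.2848], 'tcp_rot': [-0.0452, 3.1398, -0.0006], 'ft_force': [0.9924, -0.3482, -0.2116], 'width': 0.0829, 'grip_force': 0.0}
[[-1.0, -0.029, 0.001], [-0.029, 1.0, -0.0], [-0.001, -0.0, -1.0]]
pred corner [354. 122.]
pred corner [285. 119.]
pred corner [348. 226.]
pred corner [285. 224.]
dark [623.   64.5] [ 592    0   48  110 3154] [0.568 0.259 0.004]
dark [269.8 157.2] [ 253  101   45  112 2797] [ 0.687 -0.15   0.004]
dark [366.8 162.2] [ 349  113   42  110 2921] [ 0.69  -0.028  0.004]
dark [313.  356.2] [    0   226   637   174 39627] [ 0.992 -0.088  0.004]
L [350. 217. 351. 177.] [ 0.742 -0.052] [ 0.696 -0.053]
L [351. 176. 351. 114.] [ 0.694 -0.054] [ 0.63  -0.058]
L [281. 118. 284. 222.] [ 0.636 -0.13 ] [ 0.75  -0.126]
L [252. 208. 259. 101.] [ 0.735 -0.163] [ 0.619 -0.151]
L [390. 118. 371. 223.] [ 0.632 -0.017] [ 0.749 -0.028]
L [349. 177. 286. 177.] [ 0.696 -0.055] [ 0.698 -0.125]
L [260. 100. 296. 105.] [ 0.618 -0.15 ] [ 0.622 -0.114]
L [348. 111. 388. 117.] [ 0.627 -0.0
[... 288 characters left out ...]
747 -0.057]
L [288. 189. 347. 189.] [ 0.712 -0.122] [ 0.71  -0.057]
L [344. 220. 289. 220.] [ 0.746 -0.058] [ 0.748 -0.121]
L [286. 224. 321. 224.] [ 0.752 -0.125] [ 0.751 -0.085]
L [294. 206. 343. 206.] [ 0.731 -0.115] [ 0.73 -0.06]
L [289. 124. 290. 162.] [ 0.642 -0.121] [ 0.681 -0.12 ]
g [297.8 215.4] 5 [0.433 0.01  0.031]
g [294.7 221.3] 27 [ 0.446 -0.013  0.031]
g [315.8 232.6] 51 [ 0.517 -0.004  0.031]
g [357.6 244. ] 163 [0.618 0.04  0.031]
g [289.2 236.6] 5 [ 0.484 -0.063  0.031]
g [285.5 239. ] 6 [ 0.485 -0.075  0.031]
g [306.2 241.4] 5 [ 0.526 -0.044  0.031]
g [228.8 250.3] 25 [ 0.425 -0.2    0.031]
g [280.1 282.1] 205 [ 0.588 -0.176  0.031]
g [303.7 367. ] 9 [ 0.777 -0.276  0.031]
```

```bash
python3 - <<'E'
from m import *
a=cv2.cvtColor(cv2.imread("pics/w8.png"),cv2.COLOR_BGR2GRAY); b=cv2.cvtColor(cv2.imread("pics/w32.png"),cv2.COLOR_BGR2GRAY)
print("w8 ",[int(a[r,308:330].mean()) for r in range(90,128,2)])
print("w32",[int(b[r,308:330].mean()) for r in range(90,128,2)])
print("w32 off-tab",[int(b[r,290:296].mean()) for r in range(90,128,2)])
for n,i,f in(("w8",a,(126,164)),("w32",b,(126,162))):
    for r0,r1 in (f,(193,206)):
        q=i[r0:r1,294:342].astype(float); q=cv2.GaussianBlur(q,(0,0),2); print(n,r0,q.min().round(),q.max().round(),q.std().round(1))
w=cv2.imread("pics/w32.png"); q=cv2.GaussianBlur(w,(0,0),1.5)
print(q[126:206:5,294:344:6].mean(axis=2).round().astype(int))
E
```

```text
w8  [124, 122, 122, 123, 124, 123, 121, 100, 165, 184, 180, 142, 112, 90, 88, 106, 130, 117, 152]
w32 [130, 129, 131, 133, 133, 121, 126, 187, 187, 146, 115, 106, 84, 101, 135, 126, 155, 167, 167]
w32 off-tab [125, 123, 124, 123, 124, 124, 123, 91, 32, 29, 24, 43, 82, 100, 132, 126, 155, 167, 166]
w8 126 145.0 164.0 5.4
w8 193 147.0 178.0 7.2
w32 126 167.0 168.0 0.2
w32 193 165.0 169.0 0.5
[[168 168 168 168 168 167 168 168 166]
 [167 168 168 168 168 168 168 168 167]
 [167 168 168 168 168 168 168 168 166]
 [168 168 168 168 168 168 167 168 165]
 [167 167 167 168 168 168 168 168 165]
 [167 167 167 168 168 167 168 168 165]
 [168 167 168 167 167 168 167 168 164]
 [165 164 164 164 164 164 164 164 161]
 [121 116 116 116 116 117 116 116 116]
 [ 83 111 112 112 112 112 112 110  81]
 [110 117 116 116 116 120 123 122 115]
 [186 186 186 186 186 188 188 189 188]
 [187 186 187 188 189 189 189 189 189]
 [168 170 170 170 169 169 169 170 166]
 [165 167 167 167 168 168 167 167 161]
 [164 167 167 167 167 167 167 167 159]]
```

>>> step_arm:
  motion:
    - {"x":40,"y":0,"z":-20,"jaw":85,"yaw":0}
    - {"x":80,"y":10,"z":-40,"jaw":85,"yaw":0}
    - {"x":120,"y":30,"z":-60,"jaw":85,"yaw":0}
    - {"x":150,"y":50,"z":-60,"jaw":85,"yaw":0}
    - {"x":150,"y":65,"z":-60,"jaw":85,"yaw":0}
    - {"x":150,"y":65,"z":-60,"jaw":85,"yaw":0}
    - {"x":150,"y":65,"z":-60,"jaw":85,"yaw":0}

```text
clock: 39.18
ee_pos: [0.5395, -0.0302, 0.3436]
tcp_rot: [-0.048, 3.14, -0.001]
ft_force: [-0.1, -1.0, -0.8]
width: 0.085
grip_force: 0.0
```

```bash
python3 - <<'E'
from m import *
st()
c,w=shot("wrist","w33")
h=cv2.cvtColor(w,cv2.COLOR_BGR2HSV); H,S_,V=cv2.split(h)
print("basket corners px",[proj(c,(.512+dx,-.027+dy,.03)).round().tolist() for dx in(-.085,.085) for dy in(-.055,.055)])
for u,v in [(.516,-.005),(.52,-.041)]:
    p=proj(c,(u,v,.031)); x,y=map(int,p); print(p.round(),h[max(0,y-2):y+3,x-2:x+3].reshape(-1,3).mean(0).round() if 0<=y<400 else None)
m=(H>=5)&(H<=20)&(S_>=120)&(V<140)
m=cv2.morphologyEx(m.astype(np.uint8),cv2.MORPH_CLOSE,np.ones((5,5)))
for uv,s in blobs(m,60): print("w",uv,s,ray(c,uv,.035).round(3))
E
```

```text
{'clock': 39.1833, 'joints': [-0.0557, 0.266, 0.1319, 1.435, -0.0003, -0.0865], 'ee_pos': [0.5395, -0.0302, 0.3436], 'tcp_rot': [-0.0485, 3.1396, -0.0007], 'ft_force': [-0.1473, -1.0066, -0.8294], 'width': 0.085, 'grip_force': 0.0}
[[-1.0, -0.031, 0.002], [-0.031, 1.0, -0.0], [-0.002, -0.0, -1.0]]
basket corners px [[278.0, 65.0], [366.0, 68.0], [278.0, 196.0], [357.0, 198.0]]
[336. 139.] [ 16. 131. 109.]
[309. 141.] [ 15. 138.  99.]
w [325.8  85.2] [314  74  25  24 317] [ 0.449 -0.021  0.035]
w [289.7 114.2] [283 108  14  13 137] [ 0.485 -0.066  0.035]
w [335.8 140.1] [331 133  11  15 123] [ 0.517 -0.006  0.035]
w [308.6 142.2] [303 135  13  15 125] [ 0.52  -0.041  0.035]
w [584.1 152. ] [561 136  55  33 955] [0.522 0.325 0.035]
w [ 13.5 233.7] [   0  186   40   86 1817] [ 0.664 -0.462  0.035]
w [467.1 269.9] [ 429  237   72   73 2477] [0.702 0.199 0.035]
w [631.  285.4] [ 618  250   22   83 1109] [0.72  0.451 0.035]
w [ 15.  285.1] [  0 273  34  27 430] [ 0.749 -0.48   0.035]
w [ 26.4 339. ] [   0  300   60   84 2288] [ 0.847 -0.486  0.035]
w [221.8 339.1] [206 330  31  25 308] [ 0.838 -0.173  0.035]
w [131.3 395.3] [116 389  27  11 192] [ 0.958 -0.333  0.035]
```

```bash
python3 - <<'E'
from m import *
c,s=shot("scene","s40"); print(cv2.absdiff(s,cv2.imread("pics/s32.png"))[240:340,290:400].max(axis=2).mean())
c,t=shot("top","t40")
for o in carrots(c,t,rng=(130,400,160,290)): print(*o)
print(manip.job_done())
E
```

```text
11.524727272727272
[192.2 212.1] 313 [0.525 0.317 0.036]
[205.  235.6] 47 [0.464 0.281 0.036]
the job is handed in; nothing more can be done
None
```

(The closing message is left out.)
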